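# Set the mode switch in a pump control box and latch its lid tight

## Task

The pump's control box on the bench stands open after service. With the flat screwdriver from the rack, turn the slotted mode switch inside the box clockwise to its stop, about a quarter turn, and stand the screwdriver back upright in its hole in the rack. Then swing the lid down onto its gasket and turn the T-handle clockwise to its stop so that the latch draws the lid tight; leave the other things on the bench where they are.

Things in the scene. Friction and masses are not known exactly. Their poses are not given: they have to be found in the camera images.
- control_box: low grey sheet-steel box, fixed to the bench, 180 (x) x 220 (y) x 100 mm high without lid. Origin: centre of its underside; x points away from the robot to the hinge side, y left, z up. A black rubber gasket frames its open top; inside are a mounting plate, low modules (none over 92 mm high) and, front left, the slotted switch
- lid_hinge (a point): midpoint of the lid's hinge line, along the box's far upper edge: 94 mm behind the box's centre and 104 mm above the bench; axes as the box (hinge line along y)
- lid (a joint): lid angle, rad: 0 = level and drawn tight; starts at 1.55 to 1.7 (standing open); lying unlatched on the gasket it reads 0.018 to 0.035. A stiff hinge keeps it where it is left; 5 to 10 N at its free edge moves it: push it over from behind beside the T-handle, then press it down from above
- lid_edge (a point): middle of the lid's free (front) edge on its outer face; z points out of that face (up when shut), x to the hinge. Lid: grey pan 184 x 224 mm, 16 mm thick, free edge 187 mm from the hinge line; its outer face lies 15 mm outward of the hinge line (above it when shut)
- latch (a joint): T-handle angle, rad: 0 = open (bar parallel to the lid's front edge), starts at 0 to 0.3, grows clockwise seen from outside the lid (above, when shut), stop at 1.5 (bar square to the edge). Its pawl catches only if the lid lies on the gasket. From 0.5 to 1.2 it draws the lid's front down about 5 mm (up to 0.4 N m); past 1.2 it stays by itself
- latch_grip (a point): centre of the T-handle's steel bar: 84 mm long (along this point's y), 14 mm wide (x), 16 mm high, centred 34 mm off the lid's outer face and 51 mm in from the lid's free edge; z points out of the lid. Under it a spindle 16 mm across and a base 42 mm across and 8 mm high
- selector (a joint): slotted mode switch, rad: starts at 0 to 0.25, grows clockwise seen from above, stop at 1.5; turns with about 0.06 N m
- selector_slot (a point): centre of the switch's slot at the upper face of its round head (44 mm across, 80 mm above the bench, in the box). Slot along this point's x: 20 mm long, 4.2 mm wide, 10 mm deep, its mouth bevelled to 8.8 mm wide and 29 mm long in the top 3 mm. It turns with the switch. The blade has about 0.1 rad of play in it
- driver_grip (a point): centre of the screwdriver's black square handle (24 x 24 mm, 70 mm high, flats along this point's x and y); z points up from blade to handle. Starts upright in the rack's front hole. Whole tool 150 mm long, about 0.11 kg
- driver_tip (a point): end of the screwdriver's flat blade, 113 mm below the handle's centre, same axes: blade 14 mm wide along x, 2.6 mm thick along y, tapering to 13 x 1.6 mm in the last 3 mm. A round collar 34 mm across, 75 mm above the tip, rests on the rack
- driver: the screwdriver as a whole; origin at the blade's end
- rack_hole (a point): centre of the screwdriver's hole at the upper face of the rack's top plate, 85 mm above the bench: square, 21 mm wide, through a 5 mm plate. The rack is a fixed dark steel bridge 170 (this point's x) x 56 mm; a shorter nut driver with a round grey handle, 58 mm high, is fixed 85 mm behind this hole along x
- quart_jar: bystander: clear canning jar, 99 mm across, 174 mm high; origin under its centre
- pocket_scale: bystander: flat black pocket scale with a steel pan, 110 x 64 x 19 mm; origin under its centre
- cream_jar: bystander: white balm jar, 62 mm across, 51 mm high; origin under its centre
- dropper_3: bystander: amber dropper bottle, 46 mm across, 106 mm high; origin under its centre
- wash_bottle: bystander: squeeze wash bottle, 65 x 87 mm, 197 mm high; origin under its centre
- back_jar_2: bystander: clear canning jar with powder, 87 mm across, 152 mm high; origin under its centre
There are look-alikes about, which are no part of the job. Of the things shaped like the driver, the black one is meant.

How it is judged:
By the outcome, as a careful person would: the job done as asked, in the order asked, and still so for the second after the job is handed in, with the robot touching nothing.
It also fails if it takes over 72 s, if anything falls off the work surface, if the arm or the gripper's body presses on something with over 40 N, if the wrist force passes 120 N, or if a joint passes its speed limit or range.

## Robot

A 6-joint arm with a two-finger parallel gripper is mounted at the origin on a cart in front of the work surface, level with it; the furniture and walls round the work are solid. World frame = base frame: x ahead of the robot, y to its left, z up, the work surface at z = 0. Lengths are in m, angles in rad, forces in N, time in s.
With the tool pointing down it reaches from about 0.225 to 0.875 m from the base axis. Payload 3.4 kg.
Tool frame: the origin (TCP) lies on the mounting face of the last link; the fingertips stand 173 mm ahead of it and the grasp point (between the pads) lies 155 mm ahead of it; y points along the fingers, x is the direction in which the jaws open and shut, and the axes are right-handed (so a half turn about y gives the same grasp; the last joint's range is limited). The gripper opens to 85 mm and grips with 20 to 120 N. Pads are 22 mm wide; open, the fingers measure 114 mm over their backs; the gripper's body (76 mm by 85 mm) begins 54 mm behind the grasp point. The pads swing forward as they close: fully open they stand 13 mm farther back than shut.
Start: joints at [-1.363, 0.276, 1.505, -0, 1.361, -0.121], TCP at [0.186, -0.544, 0.405] pointing down, gripper open.
Joint ranges: [-2.89, 2.89], [-0.75, 2.08], [0.22, 2.7], [-1.18, 4.32], [0.11, 2.71], [-2.7, 2.7]. Speed limits (rad/s): [2.57, 2.57, 3.14, 3.14, 3.14, 3.14].

## Interface

Orientations are given as a unit quaternion [w, x, y, z].
In Python, from rig import manip, vision, ticket gives the robot as it stands.
- The arm moves only by the tool arm_command, never from a script. Its argument "increments" is one flat list of numbers, 7 for each row, row after row: the turn, a rotation vector about the tool's x, y, z in rad, then the shift along the tool's x, y, z in cm, then the closure, from 0 (fully open) to 1 (shut). In form: [wx, wy, wz, tx, ty, tz, hand, wx, wy, wz, tx, ty, tz, hand, ...]. A call has 1 to 8 rows; each row shifts and turns the commanded pose from where the row before left it, along the tool's axes as they then stand; what a row does not reach is not made up. A row lasts 1/8 s, in which the tool goes at most 62.5 mm and 10.7 degrees, less where a joint would pass 70% of its speed; a pose out of reach is approached as far as the arm can. A call is refused whole if a number of a shift passes 6.25 or a number of a turn 0.188, either way. A call with a gripper value outside its range is refused whole. The fingers move at their own pace and stop on an object; "grip_force" is the grip in N (left out, the last holds). Time passes only in rows, so rows that do not move let the fingers close. It gives the time, the measured TCP pose, the force and the opening at its end, in the units of the state.
- manip.get_state(): the state, without advancing time (a new reading comes with each control period).
- vision.get_image(name): name is "side" or "top" or "wrist"; returns the picture (480x640x3 uint8, red, green, blue); there is no depth.
- vision.camera_params(name): a dict with "vfov" (degrees; the focal length in pixels is half the picture's height over the tangent of half this angle, whatever the lens; pixels are square), "cx", "cy" (the principal point, pixels), "distortion" ([k1, k2, p1, p2, k3] as OpenCV has them; the pictures are not rectified), "R" (3x3) and "t" (3): a world point X has camera coordinates R X + t. Camera axes: x right, y down, z forward; pixel columns grow to the right and rows downward; lengths in m; the calibration is good to about 2 mm. A picture is of the moment at which its call begins: read the wrist's pose just before it. camera_params takes no time and is no camera call; for the wrist camera it gives the pose at the moment of the call.
- ticket.sign_off(): hands the job in, once; it reports no verdict.
The state is a dict: "clock": time; "qpos": joint angles; "qd": joint speeds; "effort": joint torques, N m; "position": TCP position; "ee_rot": TCP orientation; "contact_force": force on the tool from outside, world axes, zero at the start; "moment": the same for the moment, N m; "width": finger opening in m.
Only numpy, scipy, OpenCV 4.12 (cv2) and the standard library are available. Lean on these libraries where they do the work, as an engineer would, in place of code of your own. Each camera call takes 0.05 s, during which the arm holds its last target.

## Working session

There is one attempt and no reset: what is moved stays moved. The work goes in short steps, Python scripts to look and compute and a tool call to move; the robot and the scene stay as the last step left them, time stands still between calls to the robot, and variables do not carry over. Pictures are saved under pics/ and viewed, and the job is handed in when it is done.

Besides the shell and the picture viewer there is one more tool, called after "Emit:" as name(argument=value, ...) on one line, values as JSON. arm_command: Moves the arm, as the interface text tells. Its arguments: {"type":"object","properties":{"increments":{"type":"array"},"grip_force":{"type":"number"}},"required":["increments"]}

```bash
ls; mkdir -p pics
python3 - <<'E'
from rig import manip, vision, ticket
import cv2
print(manip.get_state())
for n in ["side","top","wrist"]:
    p=vision.camera_params(n); print(n,p)
    im=vision.get_image(n); cv2.imwrite(f"pics/{n}0.png",im[:,:,::-1])
E
```

```text
pics
{'clock': 0.0, 'qpos': array([-1.36302955e+00,  2.76606065e-01,  1.50616023e+00,  4.76533635e-05,
        1.36070283e+00, -1.21001776e-01]), 'qd': array([ 6.27709885e-04, -7.15819827e-05, -1.38128624e-03,  1.37694557e-03,
       -4.23471807e-04, -1.39148200e-03]), 'effort': array([-9.85957704e-04, -4.16787779e+01, -2.45806825e+01, -5.42121034e-04,
        1.11663993e-02,  9.89001947e-07]), 'position': array([ 0.18561176, -0.54398727,  0.40382231]), 'ee_rot': array([ 0.57554029, -0.57461934,  0.41191776, -0.41096198]), 'contact_force': array([ 0.37690263,  0.79960995, -0.10220221]), 'moment': array([0.00217228, 0.00689872, 0.02314769]), 'width': 0.08507094231179509}
side {'vfov': 42.13217807516827, 'cx': 317.67391477590064, 'cy': 241.66010750743393, 'distortion': array([0.06812204, 0.        , 0.        , 0.        , 0.        ]), 'R': array([[ 0.96755774, -0.25264518, -0.00155762],
       [-0.10690991, -0.4038324 , -0.90856462],
       [ 0.22891545,  0.87925526, -0.41774144]]), 't': array([-0.50102739,  0.12369631,  1.48187062])}
top {'vfov': 48.79755384501537, 'cx': 306.2069224341435, 'cy': 237.32840032035384, 'distortion': array([0.04549401, 0.        , 0.        , 0.        , 0.        ]), 'R': array([[ 0.3978969 , -0.91741793,  0.00473242],
       [-0.896246  , -0.3898061 , -0.21164667],
       [ 0.19601318,  0.07997214, -0.97733479]]), 't': array([-0.24277341,  0.46349899,  1.57306616])}
wrist {'vfov': 68.11760113985287, 'cx': 318.5378782505134, 'cy': 238.1056727682944, 'distortion': array([0.01722158, 0.        , 0.        , 0.        , 0.        ]), 'R': array([[ 3.23361802e-01, -9.46274969e-01, -9.10319656e-04],
       [-9.12787855e-01, -3.12171929e-01,  2.63376191e-01],
       [-2.49510473e-01, -8.43348711e-02, -9.64692777e-01]]), 't': array([-0.57511167, -0.03445334,  0.37739385])}
```

View pics/side0.png

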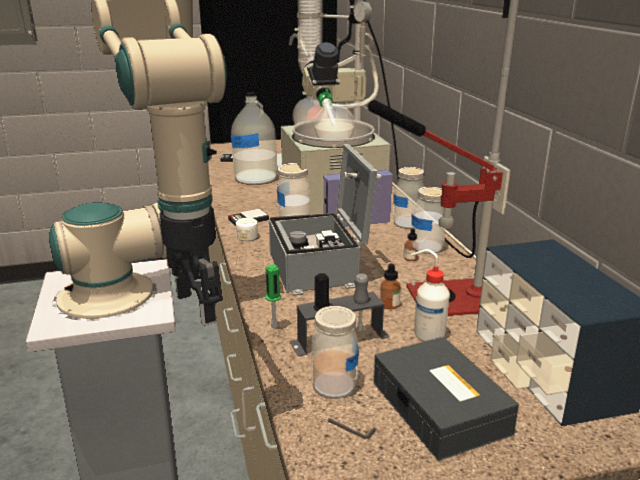

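View pics/top0.png

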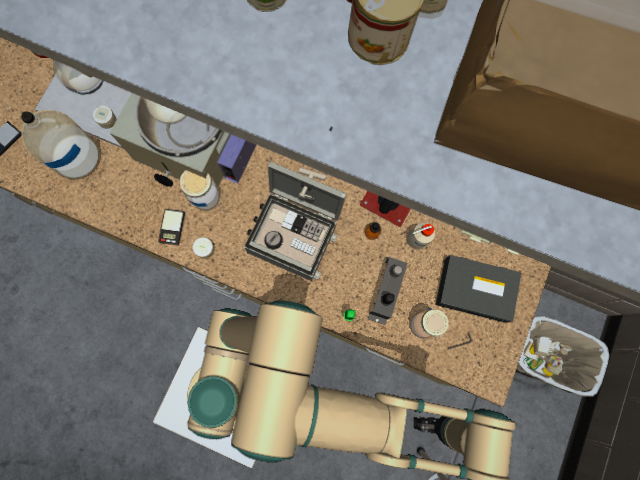

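View pics/wrist0.png

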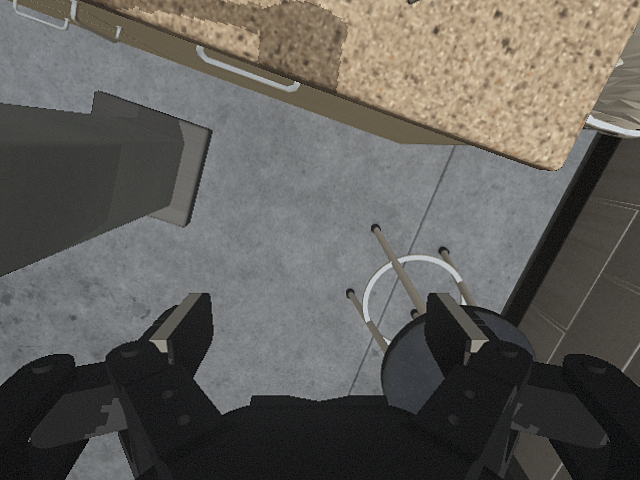

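```bash
cat > h.py <<'E'
import numpy as np, cv2
from scipy.spatial.transform import Rotation as Rn
def K(p):
    f=240/np.tan(np.radians(p['vfov'])/2); return np.array([[f,0,p['cx']],[0,f,p['cy']],[0,0,1.]])
def proj(p,X):
    X=np.atleast_2d(np.asarray(X,float)); rv,_=cv2.Rodrigues(np.array(p['R']))
    return cv2.projectPoints(X,rv,np.array(p['t']),K(p),np.array(p['distortion']))[0][:,0]
def ray(p,uv):
    uv=np.atleast_2d(np.asarray(uv,float))
    n=cv2.undistortPoints(uv[:,None],K(p),np.array(p['distortion']))[:,0]
    R=np.array(p['R']); d=np.c_[n,np.ones(len(n))]@R; c=-R.T@np.array(p['t']); return c,d
def onz(p,uv,z):
    c,d=ray(p,uv); return c+d*((z-c[2])/d[:,2])[:,None]
def tri(ps,uvs):
    A=np.zeros((3,3));b=np.zeros(3);L=[]
    for p,uv in zip(ps,uvs):
        c,d=ray(p,uv); d=d[0]/np.linalg.norm(d[0]); M=np.eye(3)-np.outer(d,d); A+=M;b+=M@c; L.append((c,M))
    x=np.linalg.solve(A,b); return x,[np.linalg.norm(M@(x-c)) for c,M in L]
def Rq(q): return Rn.from_quat([q[1],q[2],q[3],q[0]]).as_matrix()
def crop(im,x0,y0,x1,y1,s,name):
    c=cv2.resize(im[y0:y1,x0:x1],None,fx=s,fy=s,interpolation=cv2.INTER_CUBIC); cv2.imwrite(name,c)
E
python3 - <<'E'
from h import *
im=cv2.imread('pics/top0.png'); crop(im,230,150,450,340,3.6,'pics/top0c.png')
im=cv2.imread('pics/side0.png'); crop(im,200,130,480,420,2.05*1.0,'pics/side0c.png')
from rig import manip,vision
s=manip.get_state(); R=Rq(s['ee_rot']); print(R)
p=vision.camera_params('wrist'); c=-np.array(p['R']).T@p['t']; print(c, R.T@(c-s['position'])); print(np.array(p['R'])@R)
for n in ['side','top']:
    p=vision.camera_params(n); print(n,-np.array(p['R']).T@p['t'])
E
```

```text
[[ 3.22871927e-01 -3.00554020e-04  9.46442617e-01]
 [-9.46441711e-01  1.31730837e-03  3.22872037e-01]
 [-1.34379727e-03 -9.99999087e-01  1.40865032e-04]]
[ 0.24869349 -0.52318576  0.37273179] [0.00064851 0.03134167 0.06642368]
[[ 9.99999630e-01 -6.86535965e-04  5.17407681e-04]
 [ 3.18184989e-04 -2.63542343e-01 -9.64647776e-01]
 [ 7.98624224e-04  9.64647584e-01 -2.63542027e-01]]
side [ 0.15877421 -1.37957211  0.73064445]
top [ 0.2036662  -0.16785142  1.63665921]
```

View pics/top0c.png

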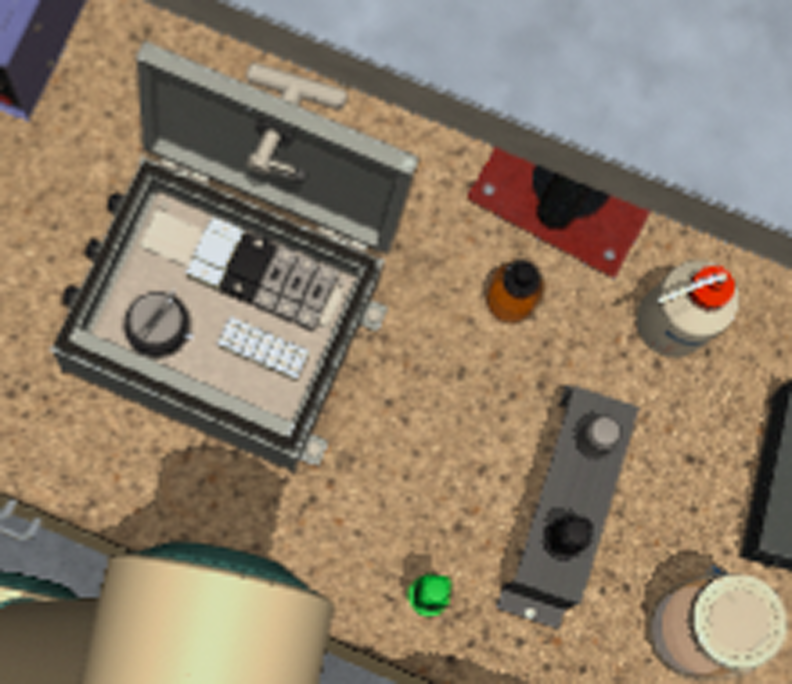

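View pics/side0c.png

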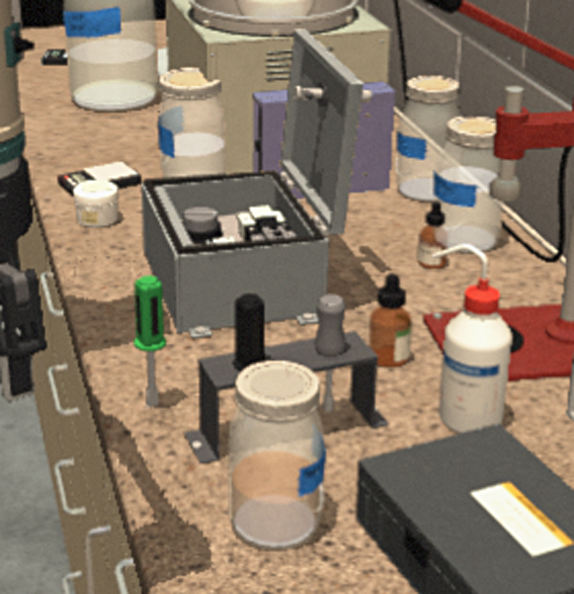

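Run:
```python
from h import *
from rig import manip,vision
T=vision.camera_params('top');S=vision.camera_params('side')
tc=lambda a:np.array(a,float)/3.6+[230,150]
sc=lambda a:np.array(a,float)/2.05+[200,130]
q=onz(T,tc([(58,352),(150,165),(382,262),(297,460)]),0.10); print('box top FL RL RR FR\n',q.round(4), q.mean(0))
for a,b in [(0,1),(1,2),(2,3),(3,0)]: print(np.linalg.norm(q[a]-q[b]), np.degrees(np.arctan2(*(q[b]-q[a])[[1,0]])))
r=onz(T,tc([(570,388),(637,407),(578,602),(510,583)]),0.085); print('rack\n',r.round(4),r.mean(0))
for a,b in [(0,1),(1,2),(2,3),(3,0)]: print(np.linalg.norm(r[a]-r[b]), np.degrees(np.arctan2(*(r[b]-r[a])[[1,0]])))
print('handle', onz(T,tc([(572,526)]),0.16), 'nut',onz(T,tc([(602,430)]),0.143))
print('switch',onz(T,tc([(155,322)]),0.08))
print('green',onz(T,tc([(432,592)]),0.15))
print('tri FR',tri([T,S],[tc([(297,460)]),sc([(172,252)])]), 'RR',tri([T,S],[tc([(382,262)]),sc([(326,234)])]))
print('jar top',onz(T,tc([(738,622)]),0.174),'drop',onz(T,tc([(522,275)]),0.106))
```

```text
box top FL RL RR FR
 [[ 0.412   0.1082  0.1   ]
 [ 0.5879  0.1046  0.1   ]
 [ 0.5884 -0.1064  0.1   ]
 [ 0.4082 -0.1071  0.1   ]] [ 4.99124080e-01 -1.77567171e-04  1.00000000e-01]
0.1759100124780337 -1.1743504802347877
0.21097702333238158 -89.87720550949436
0.18012871570538044 -179.77116991069104
0.21533475885472939 88.98830503944004
rack
 [[ 0.5552 -0.2897  0.085 ]
 [ 0.5624 -0.346   0.085 ]
 [ 0.3949 -0.3597  0.085 ]
 [ 0.3871 -0.3039  0.085 ]] [ 0.47489052 -0.3248196   0.085     ]
0.05683742514803492 -82.70032228404642
0.16810566489069975 -175.3372803992119
0.05638360381355548 97.9548893957133
0.16872940167197903 4.8279852955109925
handle [[ 0.43796951 -0.32493616  0.16      ]] nut [[ 0.52076592 -0.32067679  0.143     ]]
switch [[0.47014757 0.04832678 0.08      ]]
green [[ 0.34889468 -0.2454554   0.15      ]]
tri FR (array([ 0.40837355, -0.10752726,  0.10710861]), [np.float64(0.001096920294213299), np.float64(0.0010969202942133307)]) RR (array([ 0.58891461, -0.10716668,  0.10739986]), [np.float64(0.0023984208633009603), np.float64(0.0023984208633010934)])
jar top [[ 0.4183952  -0.46494213  0.174     ]] drop [[ 0.62274951 -0.21690501  0.106     ]]
```

Emit:
arm_command(increments=[0,0,0,-1.56,-0.57,3.85,0,0,0,0,-1.56,-0.57,3.85,0,0,0,0,-1.56,-0.57,3.85,0,0,0,0,-1.56,-0.57,3.85,0,0,0,0,-1.56,-0.57,3.85,0,0,0,0,-1.56,-0.57,3.85,0,0,0,0,-1.56,-0.57,3.85,0,0,0,0,-1.56,-0.57,3.85,0])

```text
clock: 1.15
position: [0.4377, -0.3256, 0.4502]
ee_rot: [-0.575, 0.575, -0.412, 0.411]
contact_force: [0.5, 0.3, -0.8]
width: 0.0856
```

Run:
```python
from h import *
from rig import manip,vision
s=manip.get_state(); print(s['clock'],s['position'],s['qpos'],np.abs(s['qd']).max()); p=vision.camera_params('wrist')
im=vision.get_image('wrist'); cv2.imwrite('pics/w1.png',im[:,:,::-1]); np.save('w1.npy',np.array([p],dtype=object),allow_pickle=True)
```

```text
1.15 [ 0.43774144 -0.32557254  0.45019086] [-7.67019445e-01  2.09013328e-01  1.48452958e+00 -9.09842487e-05
  1.44849399e+00  4.74960753e-01] 0.616085212118207
```

View pics/w1.png

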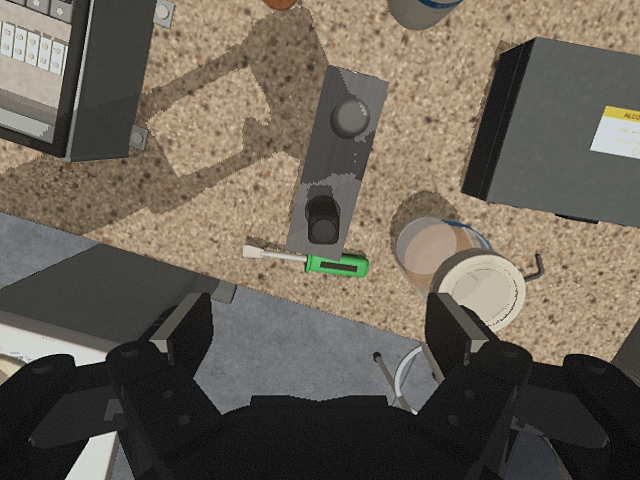

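Run:
```python
from h import *
from rig import manip,vision
for n in ['side','top']:
    im=vision.get_image(n)[:,:,::-1].copy(); cv2.imwrite(f'pics/{n}1.png',im)
print(manip.get_state()['clock'])
```

```text
1.3
```

View pics/side1.png

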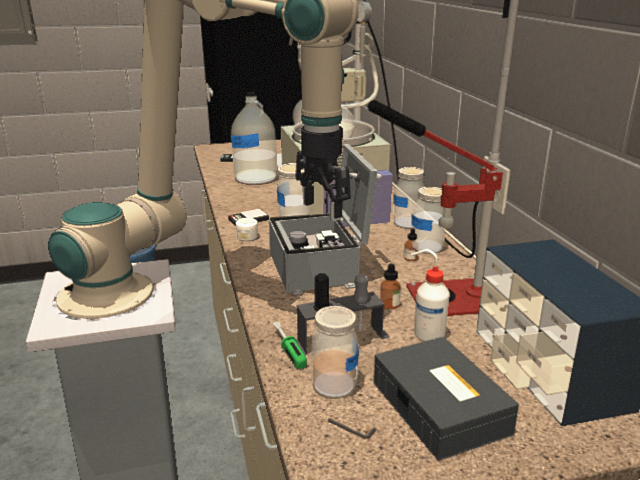

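View pics/top1.png

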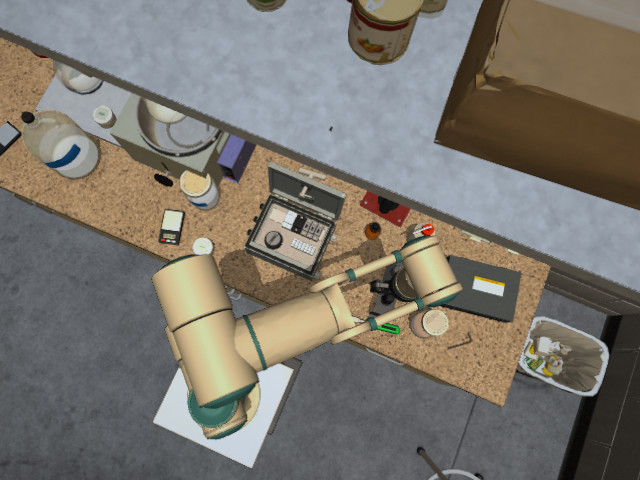

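Run:
```python
from h import *
from rig import manip,vision
s=manip.get_state(); print(s['clock'],s['position'],np.abs(s['qd']).max()); p=vision.camera_params('wrist')
im=vision.get_image('wrist')[:,:,::-1]; cv2.imwrite('pics/w2.png',im); np.save('w2.npy',np.array([p],dtype=object),allow_pickle=True)
crop(im,230,50,430,290,2.5*1.0,'pics/w2c.png')
crop(im,285,180,365,265,7,'pics/w2d.png')
```

```text
1.3 [ 0.43798253 -0.32539715  0.45027504] 0.04207598156586489
```

View pics/w2c.png

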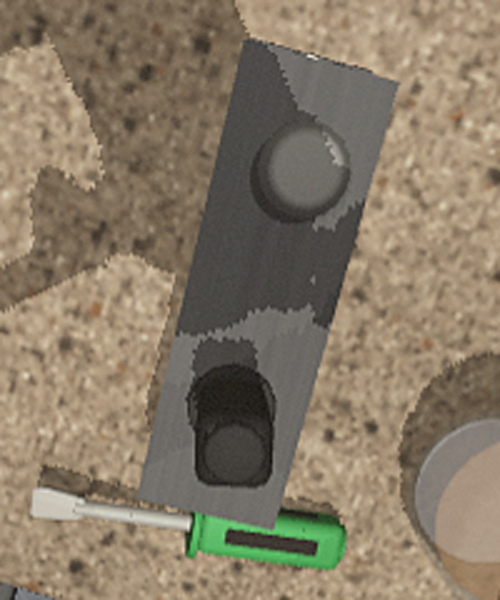

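View pics/w2d.png

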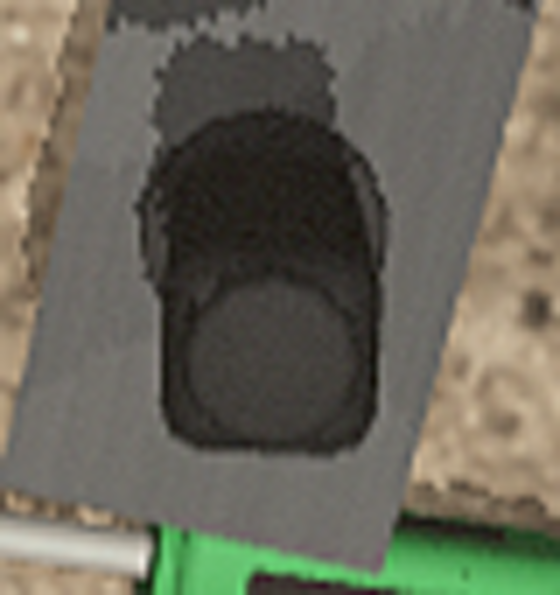

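Run:
```python
from h import *
p=np.load('w2.npy',allow_pickle=True)[0]
r=onz(p,np.array([(246,38),(398,82),(275,527),(140,500)])/2.5+[230,50],0.085)
print(r.round(4),r.mean(0))
for a,b in [(0,1),(1,2),(2,3),(3,0)]: print(np.linalg.norm(r[a]-r[b]), np.degrees(np.arctan2(*(r[b]-r[a])[[1,0]])))
print('handle top',onz(p,np.array([(275,360)])/7+[285,180],0.16))
e=onz(p,np.array([(162,300),(162,420),(378,300),(378,420),(175,440),(365,447)])/7+[285,180],0.155);print(e.round(4))
print('collar',onz(p,np.array([(140,230),(386,230)])/7+[285,180],0.087))
print('nut',onz(p,np.array([(308,168)])/2.5+[230,50],0.143))
print('green', onz(p,np.array([(35,503),(200,525),(340,545)])/2.5+[230,50],0.01))
```

```text
[[ 0.5629 -0.2922  0.085 ]
 [ 0.5669 -0.3468  0.085 ]
 [ 0.3997 -0.3622  0.085 ]
 [ 0.3929 -0.3081  0.085 ]] [ 0.48060525 -0.32731516  0.085     ]
0.054697149089714375 -85.73199262023303
0.16794449112257676 -174.7377831316359
0.05448187679805466 97.16526564259198
0.17070297938670362 5.341794311073325
handle top [[ 0.44049865 -0.33005406  0.16      ]]
[[ 0.4417 -0.3167  0.155 ]
 [ 0.4288 -0.321   0.155 ]
 [ 0.4493 -0.3389  0.155 ]
 [ 0.4366 -0.3435  0.155 ]
 [ 0.4271 -0.3231  0.155 ]
 [ 0.4332 -0.3432  0.155 ]]
collar [[ 0.43465641 -0.3139415   0.087     ]
 [ 0.44555928 -0.34552329  0.087     ]]
nut [[ 0.52527178 -0.32319353  0.143     ]]
green [[ 0.35070332 -0.2615868   0.01      ]
 [ 0.36603871 -0.34035455  0.01      ]
 [ 0.3786089  -0.40833591  0.01      ]]
```

Emit:
arm_command(increments=[0,0,0,-4.3,1,1.89,0,0,0,0,-4.3,1,1.89,0,0,0,0,-4.3,1,1.89,0,0,0,0,-4.3,1,1.89,0,0,0,0,-4.3,1,1.89,0,0,0,0,-4.3,1,1.89,0,0,0,0,-4.3,1,1.89,0,0,0,0,-4.3,1,1.89,0])

```text
clock: 2.35
position: [0.4686, 0.048, 0.3698]
ee_rot: [-0.574, 0.575, -0.412, 0.412]
contact_force: [0.4, -0.4, -0.4]
width: 0.0853
```

Emit:
arm_command(increments=[0,0,0,0,0,0,0])

```text
clock: 2.48
position: [0.4683, 0.0491, 0.3692]
ee_rot: [-0.575, 0.576, -0.411, 0.41]
contact_force: [-0.9, -0.9, -0.2]
width: 0.0855
```

Run:
```python
from h import *
from rig import manip,vision
s=manip.get_state(); print(s['clock'],s['position'],np.abs(s['qd']).max(),s['qpos']); p=vision.camera_params('wrist')
im=vision.get_image('wrist')[:,:,::-1]; cv2.imwrite('pics/w3.png',im); np.save('w3.npy',np.array([p],dtype=object),allow_pickle=True)
```

```text
2.475 [0.46828873 0.04912231 0.36922765] 0.05275867041232575 [-4.35021038e-02  1.44270900e-01  1.77252455e+00  2.27623220e-04
  1.22732804e+00  1.19532346e+00]
```

View pics/w3.png

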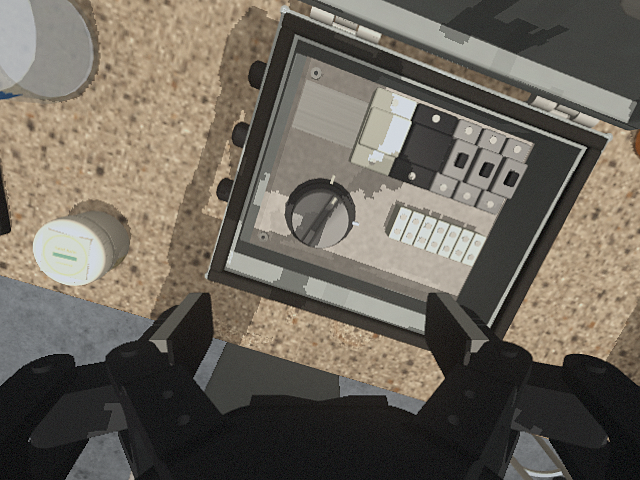

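Run:
```python
from h import *
im=cv2.imread('pics/w3.png'); crop(im,270,165,370,260,6,'pics/w3c.png')
im=cv2.imread('pics/w3.png'); crop(im,200,0,640,370,1.6,'pics/w3d.png')
```

```text
(no output)
```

View pics/w3c.png

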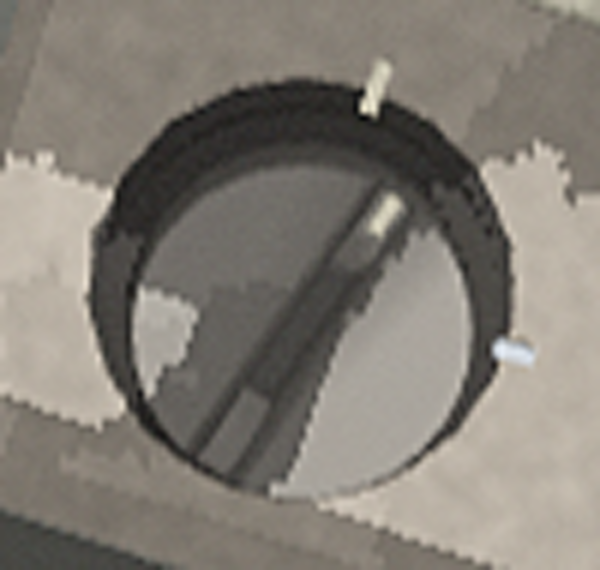

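View pics/w3d.png

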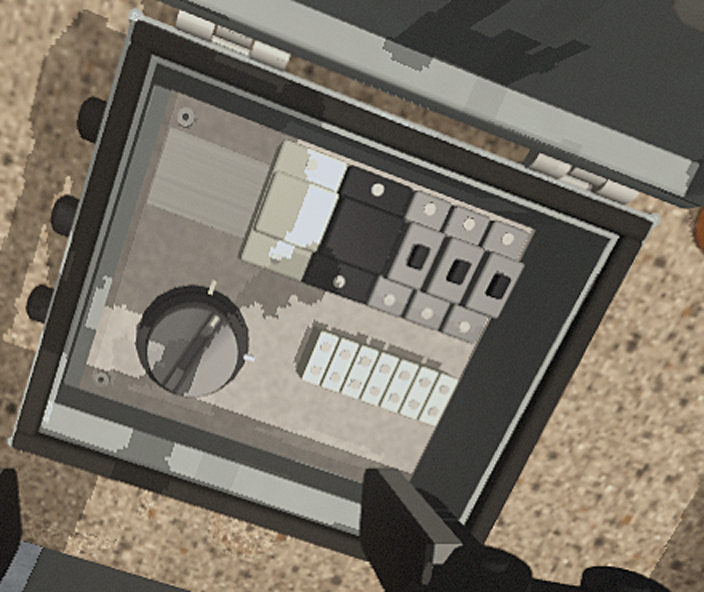

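Run:
```python
from h import *
p=np.load('w3.npy',allow_pickle=True)[0]
f=lambda a:np.array(a,float)/6+[270,165]
h=onz(p,f([(130,328),(472,328),(301,160),(301,495),(301,328)]),0.08); print(h.round(4), np.linalg.norm(h[0]-h[1]),np.linalg.norm(h[2]-h[3]))
for pr in [[(385,213),(225,450)],[(375,180),(190,460)],[(345,240),(250,385)]]:
    a=onz(p,f(pr),0.08);d=a[0]-a[1];print(a.mean(0),np.degrees(np.arctan2(d[1],d[0])),np.linalg.norm(d))
t=onz(p,f([(375,88),(515,350)]),0.065)-h[4]*[1,1,0]-[0,0,.065]
print('ticks',np.degrees(np.arctan2(t[:,1],t[:,0])))
g=lambda a:np.array(a,float)/1.6+[200,0]
for z in (0.1,0.105):
  q=onz(p,g([(12,440),(132,14),(655,218)]),z);print('FL RL RR',q.round(4)); 
  for a,b in [(0,1),(1,2)]: print(np.linalg.norm(q[a]-q[b]), np.degrees(np.arctan2(*(q[b]-q[a])[[1,0]])))
```

```text
[[0.4709 0.0705 0.08  ]
 [0.4847 0.0305 0.08  ]
 [0.4975 0.0573 0.08  ]
 [0.4574 0.0435 0.08  ]
 [0.4778 0.0505 0.08  ]] 0.04231615463045004 0.04239999052326898
[0.47729126 0.0499874  0.08      ] -14.310415628514688 0.03594143904087564
[0.4776549  0.05311626 0.08      ] -13.897306931409677 0.042141251755657826
[0.47942463 0.05160619 0.08      ] -13.626833769488071 0.02171109489007726
ticks [  0.34896131 -83.49681584]
FL RL RR [[ 0.4175  0.1149  0.1   ]
 [ 0.5941  0.1143  0.1   ]
 [ 0.5931 -0.1041  0.1   ]]
0.17661351900695393 -0.18298019573125782
0.21841410846464052 -90.264270436628
FL RL RR [[ 0.4199  0.1139  0.105 ]
 [ 0.5928  0.1134  0.105 ]
 [ 0.5918 -0.1005  0.105 ]]
0.1728995533398687 -0.1829801957312529
0.21382112767468883 -90.26427043662797
```

Run:
```python
from h import *
from rig import vision
T=vision.camera_params('top');S=vision.camera_params('side')
P=np.array([[0.4405,-0.3301,0.16],[0.438,-0.325,0.16],[0.5252,-0.3232,0.143],[0.5208,-0.3207,0.143],[.4775,.0505,.08],[.470,.0483,.08],[0.5669,-0.3468,0.085],[0.5624,-0.346,.085],[0.3997,-0.3622,0.085],[0.3949,-0.3597,0.085],[.418,-.106,.1],[.4084,-.1071,.1]])
print(np.c_[P,proj(S,P)].round(3))
im=cv2.imread('pics/side0.png'); crop(im,260,210,390,340,6,'pics/s0d.png')
```

```text
[[ 4.40000e-01 -3.30000e-01  1.60000e-01  3.21910e+02  2.74475e+02]
 [ 4.38000e-01 -3.25000e-01  1.60000e-01  3.20017e+02  2.73462e+02]
 [ 5.25000e-01 -3.23000e-01  1.43000e-01  3.61557e+02  2.75423e+02]
 [ 5.21000e-01 -3.21000e-01  1.43000e-01  3.59094e+02  2.75123e+02]
 [ 4.78000e-01  5.00000e-02  8.00000e-02  2.97488e+02  2.33714e+02]
 [ 4.70000e-01  4.80000e-02  8.00000e-02  2.94829e+02  2.34354e+02]
 [ 5.67000e-01 -3.47000e-01  8.50000e-02  3.83921e+02  3.03463e+02]
 [ 5.62000e-01 -3.46000e-01  8.50000e-02  3.81698e+02  3.03553e+02]
 [ 4.00000e-01 -3.62000e-01  8.50000e-02  3.05951e+02  3.18389e+02]
 [ 3.95000e-01 -3.60000e-01  8.50000e-02  3.03265e+02  3.18066e+02]
 [ 4.18000e-01 -1.06000e-01  1.00000e-01  2.87450e+02  2.55034e+02]
 [ 4.08000e-01 -1.07000e-01  1.00000e-01  2.83481e+02  2.55701e+02]]
```

View pics/s0d.png

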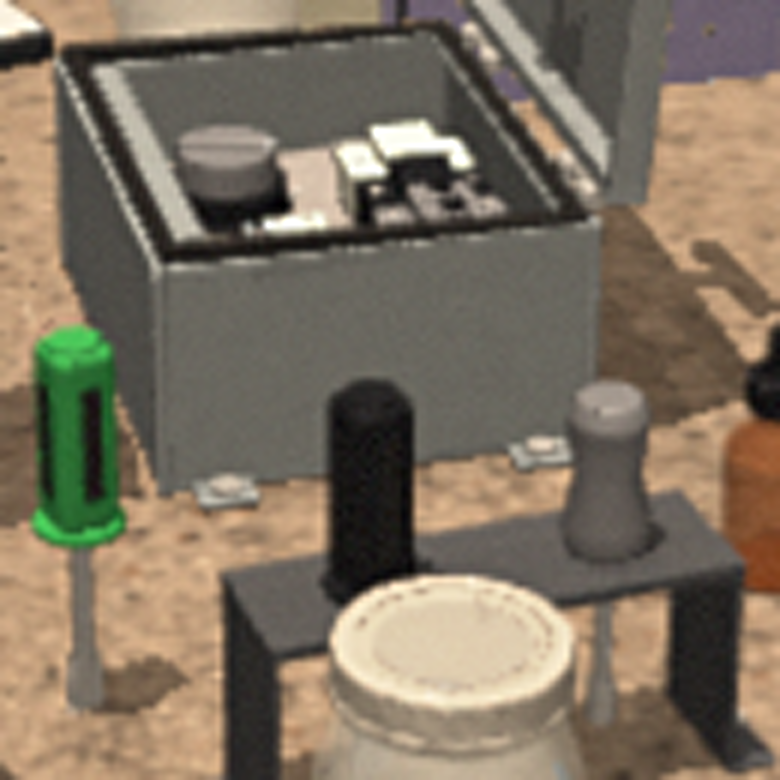

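```bash
cat >> h.py <<'E'
def yawR(psi):  # tool down, tool z at yaw psi (deg)
    a=np.radians(psi); z=np.array([np.cos(a),np.sin(a),0]); y=np.array([0,0,-1.]); return np.c_[np.cross(y,z),y,z]
def plan(tp,tR,n,hand,state=None,split=8):
    from rig import manip
    s=state or manip.get_state(); R=Rq(s['ee_rot']); p=np.array(s['position']); tp=np.array(tp,float)
    w=Rn.from_matrix(R.T@tR).as_rotvec()/n; dp=(tp-p)/n; rows=[]
    Rc=R.copy();pc=p.copy()
    for i in range(n):
        t=(Rc.T@dp)*100
        r=list(np.round(w,3))+list(np.round(t,2)); rows.append(r+[hand])
        pc=pc+Rc@(np.array(r[3:])/100); Rc=Rc@Rn.from_rotvec(r[:3]).as_matrix()
    for k in range(0,n,split): print('['+', '.join(f'{float(v):g}' for r in rows[k:k+split] for v in r)+']')
    print('end err mm',((pc-tp)*1000).round(2),'rot',np.round(Rn.from_matrix(Rc.T@tR).as_rotvec(),4),'max shift',np.abs(np.array(rows)[:,3:6]).max())
E
python3 - <<'E'
from h import *
plan([0.4405,-0.3303,0.40],yawR(107.5),10,0.35)
E
```

```text
[0, -0.155, -0, 3.49, -0.3, -1.49, 0.35, 0, -0.155, -0, 3.21, -0.3, -2.01, 0.35, 0, -0.155, -0, 2.86, -0.3, -2.49, 0.35, 0, -0.155, -0, 2.45, -0.3, -2.9, 0.35, 0, -0.155, -0, 1.97, -0.3, -3.24, 0.35, 0, -0.155, -0, 1.45, -0.3, -3.51, 0.35, 0, -0.155, -0, 0.89, -0.3, -3.69, 0.35, 0, -0.155, -0, 0.31, -0.3, -3.78, 0.35]
[0, -0.155, -0, -0.28, -0.3, -3.78, 0.35, 0, -0.155, -0, -0.86, -0.3, -3.69, 0.35]
end err mm [ 0.09 -0.1   0.11] rot [ 0.0004  0.0043 -0.0017] max shift 3.78
```

Emit:
arm_command(increments=[0,-0.155,0,3.49,-0.3,-1.49,0.35,0,-0.155,0,3.21,-0.3,-2.01,0.35,0,-0.155,0,2.86,-0.3,-2.49,0.35,0,-0.155,0,2.45,-0.3,-2.9,0.35,0,-0.155,0,1.97,-0.3,-3.24,0.35,0,-0.155,0,1.45,-0.3,-3.51,0.35,0,-0.155,0,0.89,-0.3,-3.69,0.35,0,-0.155,0,0.31,-0.3,-3.78,0.35], grip_force=60)

```text
clock: 3.52
position: [0.4444, -0.2581, 0.3947]
ee_rot: [-0.707, 0.708, -0.0, -0.0]
contact_force: [0.4, -0.4, 0.2]
width: 0.0557
```

Emit:
arm_command(increments=[0,-0.155,0,-0.28,-0.3,-3.78,0.35,0,-0.155,0,-0.86,-0.3,-3.69,0.35,0,0,0,0,0,0,0.35])

```text
clock: 3.9
position: [0.4386, -0.3348, 0.4004]
ee_rot: [-0.698, 0.7, 0.106, -0.107]
contact_force: [-0.1, 0.5, 0.2]
width: 0.0559
```

Run:
```python
from h import *
from rig import manip,vision
s=manip.get_state(); print(s['clock'],s['position'],s['width'],np.abs(s['qd']).max(),s['qpos']); p=vision.camera_params('wrist')
im=vision.get_image('wrist')[:,:,::-1]; cv2.imwrite('pics/w4.png',im); np.save('w4.npy',np.array([p],dtype=object),allow_pickle=True)
crop(im,220,130,420,290,4,'pics/w4c.png')
```

```text
3.9 [ 0.43858796 -0.33475557  0.40040668] 0.055859650104734634 0.05314888000076303 [-0.77740085  0.24305148  1.56197555 -0.00191013  1.33511928 -1.07910561]
```

View pics/w4.png

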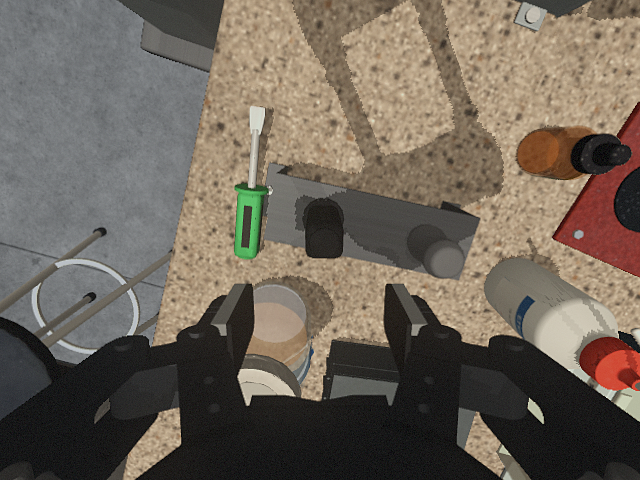

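View pics/w4c.png

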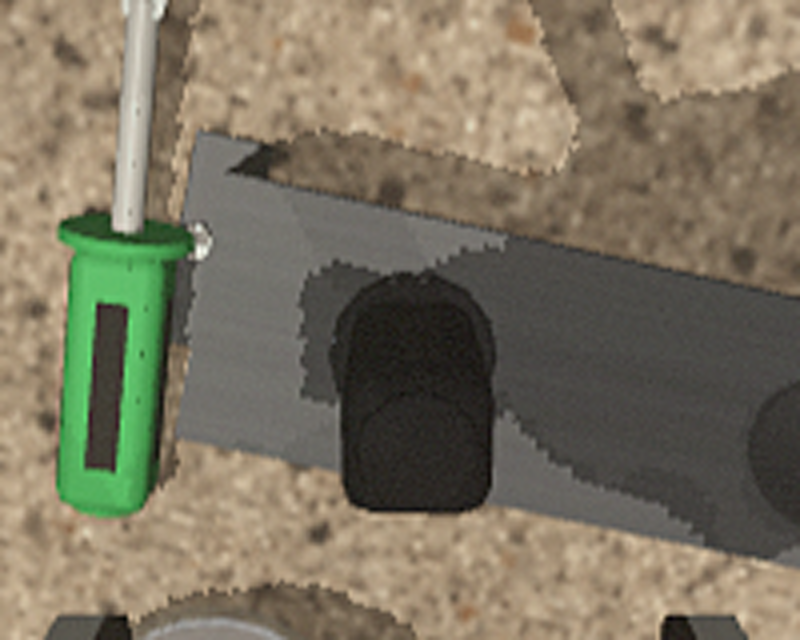

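Run:
```python
from h import *
from rig import manip
p=np.load('w4.npy',allow_pickle=True)[0]
f=lambda a:np.array(a,float)/4+[220,130]
print(onz(p,f([(417,450)]),0.16))
e=onz(p,f([(360,510),(480,510),(343,400),(343,490),(491,400),(491,490)]),0.157);print(e.round(4))
for a,b in [(0,1),(3,2),(5,4)]: print(np.degrees(np.arctan2(*(e[b]-e[a])[[1,0]])))
R=Rq(manip.get_state()['ee_rot']);print('psi',np.degrees(np.arctan2(R[1,2],R[0,2])),R[2])
r=onz(p,f([(198,130),(180,438)]),0.085);print(r)
```

```text
[[ 0.43996381 -0.32869369  0.16      ]]
[[ 0.4347 -0.3415  0.157 ]
 [ 0.4527 -0.3359  0.157 ]
 [ 0.427  -0.3253  0.157 ]
 [ 0.4312 -0.3392  0.157 ]
 [ 0.4487 -0.3185  0.157 ]
 [ 0.4533 -0.3323  0.157 ]]
17.366531871093716
106.7916721593792
108.37820811454881
psi 107.33023151321899 [-7.10662584e-04 -9.99999743e-01 -8.92940633e-05]
[[ 0.38692082 -0.2996959   0.085     ]
 [ 0.39979251 -0.36127157  0.085     ]]
```

Emit:
arm_command(increments=[0,0,0,0.29,1,0.48,0.35,0,0,0,0,4,0,0.35,0,0,0,0,4,0,0.35,0,0,0,0,2.9,0,0.35,0,0,0,0,0,0,0.35,0,0,0,0,0,0,1,0,0,0,0,0,0,1,0,0,0,0,0,0,1], grip_force=60)

```text
clock: 4.95
position: [0.4418, -0.3252, 0.2829]
ee_rot: [-0.698, 0.7, 0.109, -0.108]
contact_force: [-1.5, 0.2, 5.6]
width: 0.0235
```

Emit:
arm_command(increments=[0,0,0,0,0,0,1,0,0,0,0,0,0,1])

```text
clock: 5.2
position: [0.4418, -0.3253, 0.2829]
ee_rot: [-0.698, 0.699, 0.109, -0.108]
contact_force: [-1.4, 1.0, 6.6]
width: 0.0233
```

Emit:
arm_command(increments=[0,0,0,0,-2,0,1,0,0,0,0,-4,0,1,0,0,0,0,-4,0,1,0,0,0,0,-4,0,1,0,0,0,0,0,0,1,0,0,0,0,0,0,1])

```text
clock: 5.95
position: [0.4412, -0.3247, 0.4205]
ee_rot: [0.699, -0.698, -0.108, 0.109]
contact_force: [0.3, -0.2, -2.1]
width: 0.0232
```

Run:
```python
from h import *
from rig import manip,vision
s=manip.get_state(); print(s['clock'],s['position'],s['width'],np.abs(s['qd']).max(),s['contact_force']); p=vision.camera_params('wrist')
im=vision.get_image('wrist')[:,:,::-1]; cv2.imwrite('pics/w5.png',im); np.save('w5.npy',np.array([p,s],dtype=object),allow_pickle=True)
crop(im,220,130,420,290,4,'pics/w5c.png')
im=vision.get_image('side')[:,:,::-1]; crop(im,220,180,420,380,3,'pics/s5.png')
```

```text
5.95 [ 0.44117758 -0.3246517   0.42049977] 0.023238462727290767 0.022114887504189495 [ 0.28832962 -0.20816519 -2.07010876]
```

View pics/w5.png

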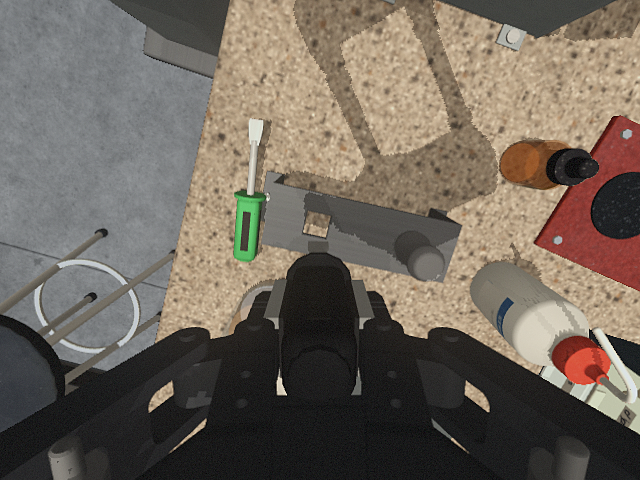

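View pics/w5c.png

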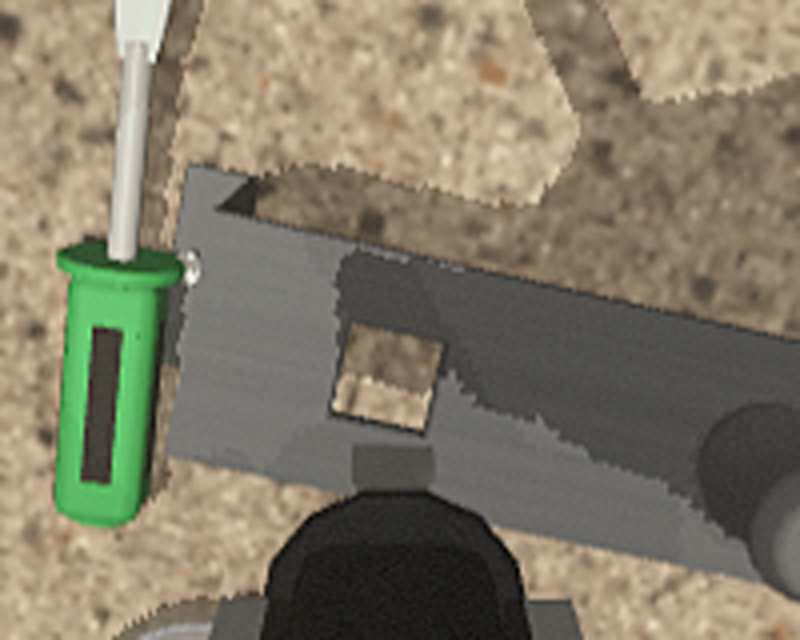

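View pics/s5.png

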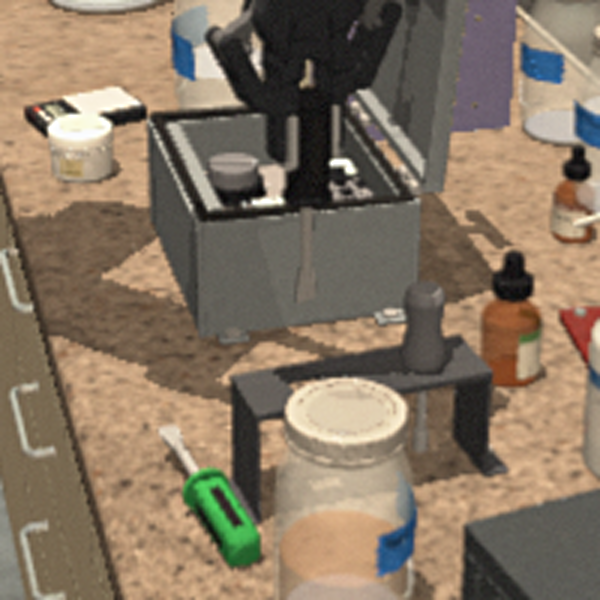

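Run:
```python
from h import *
p,s=np.load('w5.npy',allow_pickle=True)
f=lambda a:np.array(a,float)/4+[220,130]
R=Rq(s['ee_rot']);pos=np.array(s['position'])
e=onz(p,f([(353,447),(433,447)]),0.1475);print(e,np.linalg.norm(e[0]-e[1]),'tool frame',(e-pos)@R, ((e-pos)@R).mean(0))
h=onz(p,f([(350,322),(443,345),(425,433),(330,412)]),0.085);print(h,h.mean(0),[np.linalg.norm(h[i]-h[(i+1)%4]) for i in range(4)])
print('psi',np.degrees(np.arctan2(R[1,2],R[0,2])))
im=cv2.imread('pics/w5.png'); crop(im,290,225,350,265,12,'pics/w5d.png')
```

```text
[[ 0.43471346 -0.32943707  0.1475    ]
 [ 0.44819941 -0.32513723  0.1475    ]] 0.014154836404233206 tool frame [[-0.00745108  0.27300076 -0.00293661]
 [ 0.00670375  0.27299251 -0.00292614]] [-0.00037367  0.27299664 -0.00293138]
[[ 0.42925187 -0.32011991  0.085     ]
 [ 0.45010864 -0.3188212   0.085     ]
 [ 0.45251841 -0.33895944  0.085     ]
 [ 0.43101078 -0.34076315  0.085     ]] [ 0.44072243 -0.32966593  0.085     ] [np.float64(0.0208971726132812), np.float64(0.020281901810596154), np.float64(0.02158312834361909), np.float64(0.02071803777323454)]
psi 107.64190511554798
```

View pics/w5d.png

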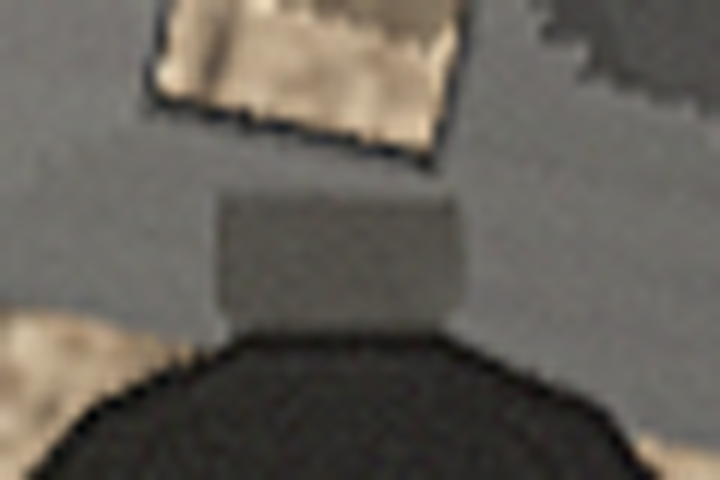

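Run:
```python
from h import *
plan([0.4787,0.0538,0.400],yawR(76),9,1)
```

```text
[-0, 0.061, -0, 1.67, 0.23, 3.88, 1, -0, 0.061, -0, 1.43, 0.23, 3.98, 1, -0, 0.061, -0, 1.19, 0.23, 4.05, 1, -0, 0.061, -0, 0.94, 0.23, 4.12, 1, -0, 0.061, -0, 0.69, 0.23, 4.17, 1, -0, 0.061, -0, 0.43, 0.23, 4.2, 1, -0, 0.061, -0, 0.17, 0.23, 4.22, 1, -0, 0.061, -0, -0.08, 0.23, 4.22, 1]
[-0, 0.061, -0, -0.34, 0.23, 4.21, 1]
end err mm [ 0.06 -0.12 -0.35] rot [-0.0017  0.0033 -0.003 ] max shift 4.22
```

Emit:
arm_command(increments=[0,0.061,0,1.67,0.23,3.88,1,0,0.061,0,1.43,0.23,3.98,1,0,0.061,0,1.19,0.23,4.05,1,0,0.061,0,0.94,0.23,4.12,1,0,0.061,0,0.69,0.23,4.17,1,0,0.061,0,0.43,0.23,4.2,1,0,0.061,0,0.17,0.23,4.22,1,0,0.061,0,-0.08,0.23,4.22,1])

```text
clock: 7.05
position: [0.4746, 0.0127, 0.4014]
ee_rot: [0.704, -0.704, 0.065, -0.063]
contact_force: [0.9, -0.8, -1.1]
width: 0.0233
```

Emit:
arm_command(increments=[0,0.061,0,-0.34,0.23,4.21,1,0,0,0,0,0,0,1,0,0,0,0,0,0,1,0,0,0,0,0,0,1])

```text
clock: 7.55
position: [0.4791, 0.0524, 0.4002]
ee_rot: [-0.702, 0.702, -0.086, 0.085]
contact_force: [1.4, -0.0, -1.6]
width: 0.0231
```

```bash
cat > shot.py <<'E'
from h import *
from rig import manip,vision
import sys
n=sys.argv[1]; x0,y0,x1,y1=map(int,sys.argv[2:6]); sc=float(sys.argv[6])
s=manip.get_state(); R=Rq(s['ee_rot'])
print(s['clock'],s['position'].round(4),'w',round(s['width'],4),'qd',np.abs(s['qd']).max().round(3),'F',s['contact_force'].round(1),'M',s['moment'].round(2),'psi',np.degrees(np.arctan2(R[1,2],R[0,2])).round(2),'R2',R[2].round(4),'q',s['qpos'].round(2))
p=vision.camera_params('wrist')
im=vision.get_image('wrist')[:,:,::-1]; cv2.imwrite(f'pics/{n}.png',im); np.save(f'{n}.npy',np.array([p,s],dtype=object),allow_pickle=True)
crop(im,x0,y0,x1,y1,sc,f'pics/{n}c.png')
E
python3 shot.py w6 250 160 390 280 5.5
```

```text
7.55 [0.4791 0.0524 0.4002] w 0.0231 qd 0.005 F [ 1.4 -0.  -1.6] M [ 0.02 -0.03  0.01] psi 76.13 R2 [-7.e-04 -1.e+00 -7.e-04] q [-0.04  0.14  1.7  -0.    1.3   0.21]
```

View pics/w6.png

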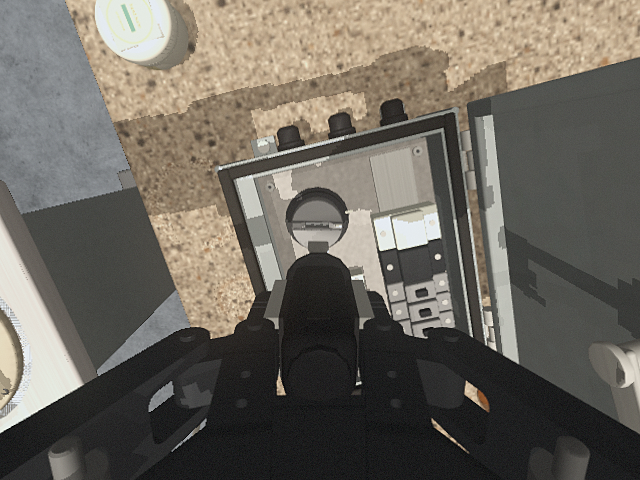

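View pics/w6c.png

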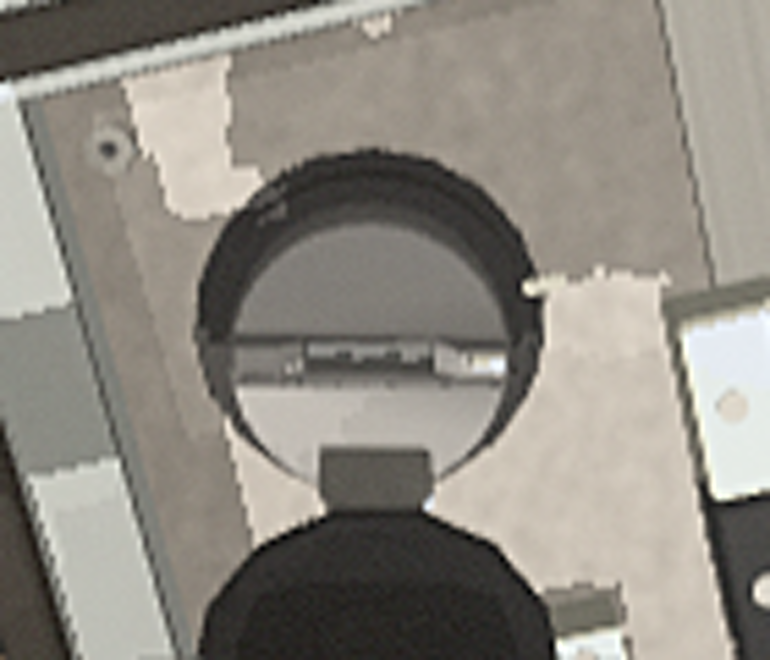

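Run:
```python
from h import *
p,s=np.load('w6.npy',allow_pickle=True)
f=lambda a:np.array(a,float)/5.5+[250,160]
R=Rq(s['ee_rot']);pos=np.array(s['position'])
h=onz(p,f([(368,359.5),(235,338),(500,344),(235,383),(500,380),(368,338),(368,381),(232,359),(508,359)]),0.08);print(h.round(4))
print('width',np.linalg.norm(h[5]-h[6]),'len',np.linalg.norm(h[7]-h[8]), (h[7]+h[8])/2)
for a,b in [(1,2),(3,4)]: print(np.degrees(np.arctan2(*(h[b]-h[a])[[1,0]])))
e=onz(p,f([(319,449),(432,449)]),pos[2]-0.273);print('tip tool',((e-pos)@R).round(4),np.linalg.norm(e[0]-e[1]))
m=((e-pos)@R).mean(0)-[0,0,.0008]; print('pred tip',pos+R@m, 'needed move tool', R.T@(h[0]-(pos+R@m)))
```

```text
[[0.4773 0.0504 0.08  ]
 [0.4585 0.0585 0.08  ]
 [0.4973 0.048  0.08  ]
 [0.4567 0.0517 0.08  ]
 [0.496  0.0425 0.08  ]
 [0.4781 0.0537 0.08  ]
 [0.4765 0.0472 0.08  ]
 [0.4573 0.0555 0.08  ]
 [0.498  0.0454 0.08  ]]
width 0.006705913849310074 len 0.041911115651118346 [0.47760575 0.05044394 0.08      ]
-15.163316044918016
-13.16627079681373
tip tool [[-0.0072  0.273  -0.0028]
 [ 0.0074  0.273  -0.0028]] 0.014540920433414917
pred tip [0.47810459 0.04871376 0.12715668] needed move tool [-0.00116831  0.04715643  0.00151769]
```

Emit:
arm_command(increments=[0,0,0,-0.1,1.5,0.15,1,0,0,0,0,2.2,0,1,0,0,0,0,0,0,1,0,0,0,0,0,0,1])

```text
clock: 8.1
position: [0.4787, 0.0548, 0.3637]
ee_rot: [-0.702, 0.702, -0.085, 0.085]
contact_force: [-0.1, 0.6, -1.0]
width: 0.0234
```

```bash
python3 shot.py w7 250 160 390 280 5.5
```

```text
8.1 [0.4787 0.0548 0.3637] w 0.0234 qd 0.018 F [-0.1  0.6 -1. ] M [ 0.07 -0.05  0.04] psi 76.17 R2 [ 2.e-04 -1.e+00 -0.e+00] q [-0.03  0.16  1.76 -0.    1.21  0.21]
```

View pics/w7c.png

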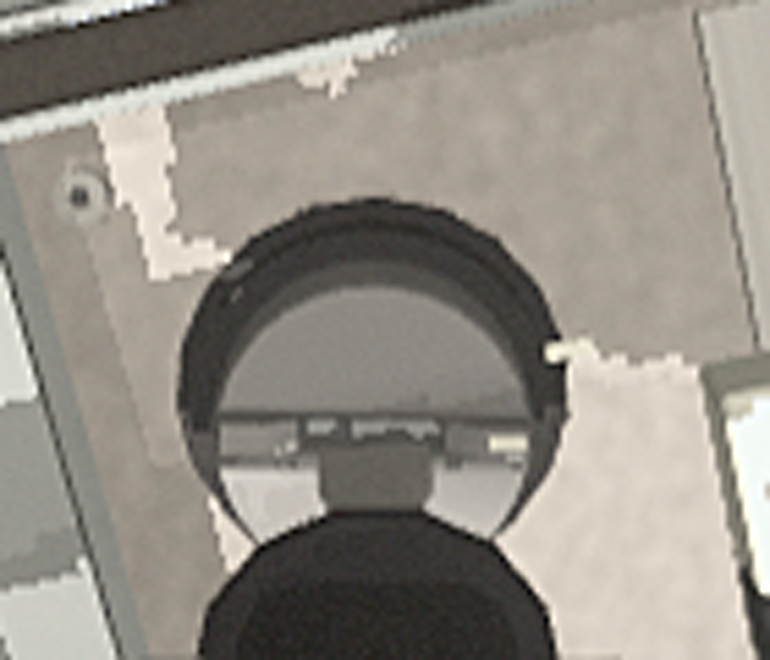

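Run:
```python
from h import *
p,s=np.load('w7.npy',allow_pickle=True)
f=lambda a:np.array(a,float)/5.5+[250,160]
R=Rq(s['ee_rot']);pos=np.array(s['position'])
h=onz(p,f([(373,439),(373,413),(373,465),(218,413),(525,413),(222,467),(525,465)]),0.08);print(h.round(4))
for a,b in [(3,4),(5,6)]: print(np.degrees(np.arctan2(*(h[b]-h[a])[[1,0]])))
e=onz(p,f([(319,449),(432,449)]),pos[2]-0.273)
m=((e-pos)@R).mean(0)-[0,0,.0008]; print(m,'needed move tool mm', 1000*R.T@(h[0]-(pos+R@m)),np.linalg.norm(h[1]-h[2]))
```

```text
[[0.4775 0.0505 0.08  ]
 [0.4783 0.054  0.08  ]
 [0.4766 0.0469 0.08  ]
 [0.4582 0.0589 0.08  ]
 [0.4981 0.0491 0.08  ]
 [0.4568 0.0515 0.08  ]
 [0.4965 0.0421 0.08  ]]
-13.810425382995382
-13.417014774647754
[ 1.26643499e-04  2.73000138e-01 -3.62747049e-03] needed move tool mm [-0.34137632 10.68345832 -0.84405973] 0.00724384908842438
```

Emit:
arm_command(increments=[0,0,0,0,0.4,-0.08,1,0,0,0,0,0.5,0,1,0,0,0,0,0.4,0,1,0,0,0,0,0.3,0,1,0,0,0,0,0.3,0,1,0,0,0,0,0,0,1])

```text
clock: 8.9
position: [0.4783, 0.0541, 0.3443]
ee_rot: [-0.702, 0.702, -0.085, 0.085]
contact_force: [0.0, -0.7, -1.3]
width: 0.0238
```

```bash
python3 shot.py w8 250 160 390 280 5.5
```

```text
8.9 [0.4783 0.0541 0.3443] w 0.0238 qd 0.006 F [ 0.  -0.7 -1.3] M [-0.16  0.02  0.01] psi 76.2 R2 [-5.e-04 -1.e+00 -6.e-04] q [-0.03  0.18  1.79 -0.    1.17  0.21]
```

View pics/w8c.png

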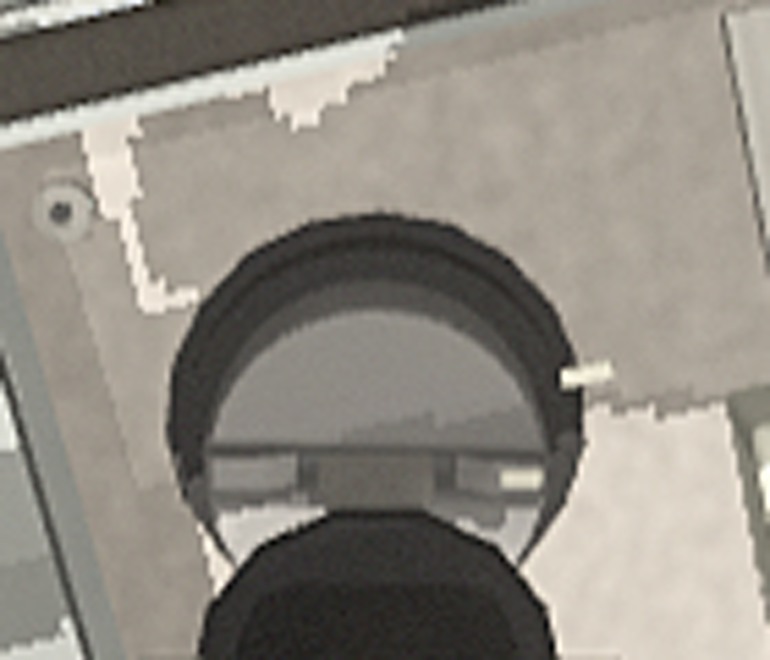

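Emit:
arm_command(increments=[0,0.15,0,0.054,0,0,1,0,0.15,0,0.054,0,-0.01,1,0,0.15,0,0.054,0,0,1,0,0.15,0,0.054,0,-0.01,1,0,0.15,0,0.054,0,0,1,0,0.15,0,0.054,0,-0.01,1,0,0.15,0,0.054,0,0,1,0,0.15,0,0.054,0,-0.01,1])

```text
clock: 9.95
position: [0.4801, 0.0513, 0.3444]
ee_rot: [-0.53, 0.531, -0.469, 0.467]
contact_force: [-1.2, 0.2, -0.2]
width: 0.023
```

Emit:
arm_command(increments=[0,0.08,0,0.03,0,0,1,0,0.06,0,0.02,0,0,1,0,0,0,0,0,0,1])

```text
clock: 10.32
position: [0.4802, 0.0509, 0.3444]
ee_rot: [0.497, -0.498, 0.503, -0.502]
contact_force: [-2.7, 0.8, 0.2]
width: 0.0236
```

```bash
python3 shot.py w9 250 160 390 280 5.5
```

```text
10.325 [0.4802 0.0509 0.3444] w 0.0236 qd 0.015 F [-2.7  0.8  0.2] M [0.14 0.75 0.05] psi -0.54 R2 [-6.0e-04 -1.0e+00 -2.8e-03] q [-0.04  0.18  1.79  0.    1.17  1.54]
```

View pics/w9c.png

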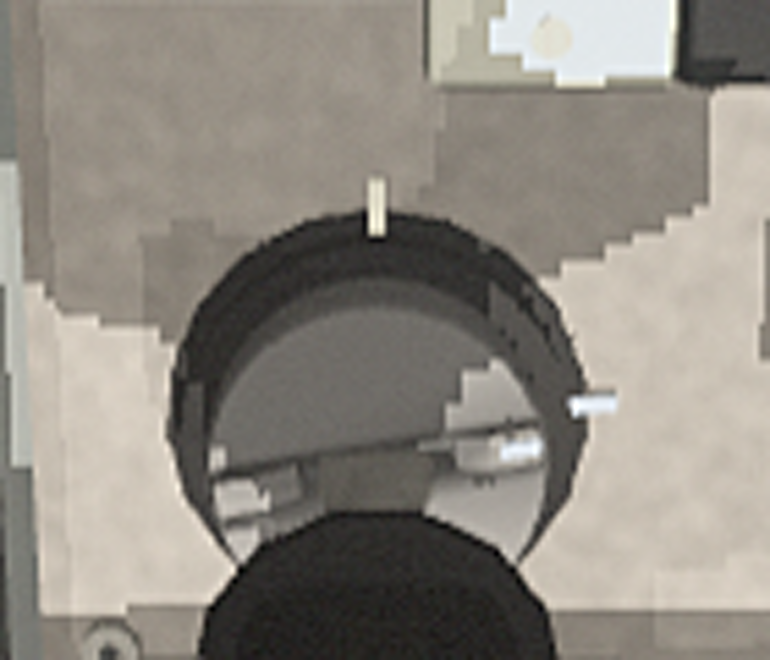

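Emit:
arm_command(increments=[0,0.05,0,0.02,0,0,1,0,0.05,0,0.02,0,0,1,0,0,0,0,0,0,1])

```text
clock: 10.75
position: [0.4803, 0.0505, 0.3444]
ee_rot: [0.472, -0.473, 0.527, -0.526]
contact_force: [-4.3, 1.3, 1.0]
width: 0.0234
```

```bash
python3 shot.py w10 250 160 390 280 5.5
python3 - <<'E'
from h import *
p,s=np.load('w9.npy',allow_pickle=True)
f=lambda a:np.array(a,float)/5.5+[250,160]
h=onz(p,f([(218,474),(540,427)]),.08); d=h[1]-h[0]; print(np.degrees(np.arctan2(d[1],d[0])))
E
```

```text
10.75 [0.4803 0.0505 0.3444] w 0.0234 qd 0.01 F [-4.3  1.3  1. ] M [0.39 1.   0.08] psi -6.25 R2 [-5.0e-04 -1.0e+00 -2.6e-03] q [-0.04  0.18  1.79  0.    1.17  1.64]
-81.88271130092238
```

View pics/w10c.png

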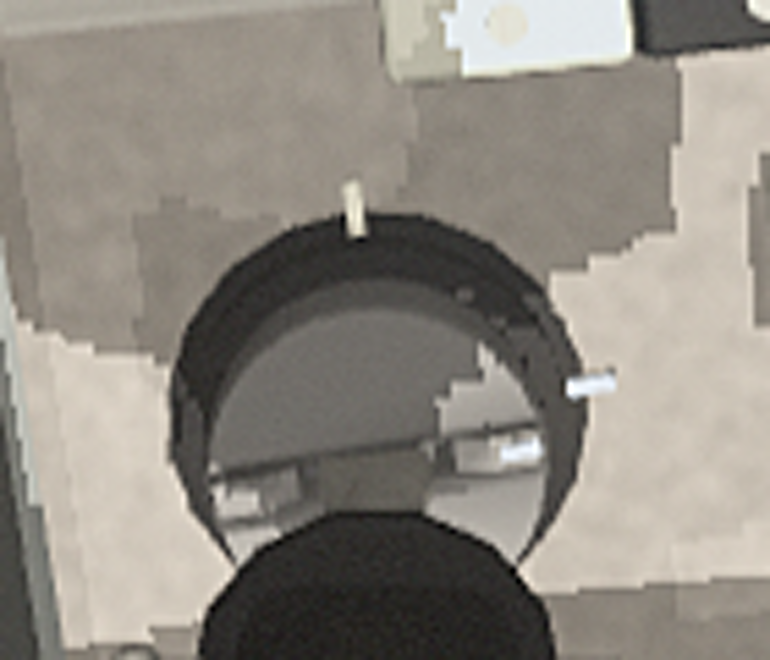

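Emit:
arm_command(increments=[0,0.05,0,0.02,0,0,1,0,0.03,0,0.01,0,0,1,0,0,0,0,0,0,1])

```text
clock: 11.18
position: [0.4803, 0.0503, 0.3444]
ee_rot: [0.45, -0.451, 0.546, -0.544]
contact_force: [-5.0, 1.5, 1.2]
width: 0.023
```

```bash
python3 shot.py w11 250 160 390 280 5.5
```

```text
11.175 [0.4803 0.0503 0.3444] w 0.023 qd 0.006 F [-5.   1.5  1.2] M [0.54 1.32 0.23] psi -10.87 R2 [-3.0e-04 -1.0e+00 -2.6e-03] q [-0.04  0.18  1.79  0.    1.17  1.72]
```

View pics/w11c.png

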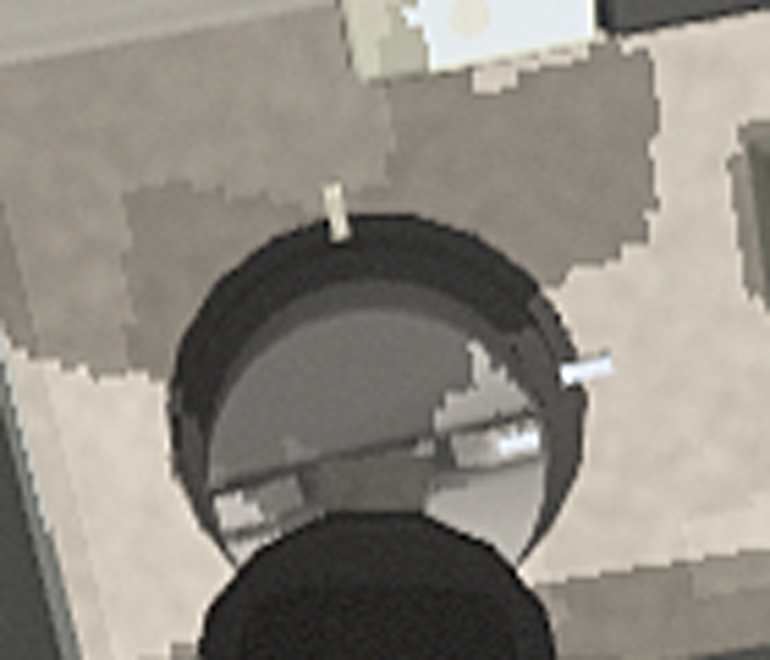

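Emit:
arm_command(increments=[0,-0.06,0,-0.02,0,0,1,0,0,0,0,0,0,1,0,0,0,0,-1,0,1,0,0,0,0,-2,0,1,0,0,0,0,-4,0,1,0,0,0,0,-1.5,0,1,0,0,0,0,0,0,1,0,0,0,0,0,0,1])

```text
clock: 12.22
position: [0.4808, 0.0501, 0.4284]
ee_rot: [0.466, -0.467, 0.532, -0.531]
contact_force: [-0.8, -0.9, -2.0]
width: 0.023
```

```bash
python3 shot.py w12 250 140 390 260 5.5
```

```text
12.225 [0.4808 0.0501 0.4284] w 0.023 qd 0.012 F [-0.8 -0.9 -2. ] M [ 0.04  0.02 -0.04] psi -7.46 R2 [ 4.0e-04 -1.0e+00 -1.4e-03] q [-0.04  0.12  1.65 -0.    1.37  1.66]
```

View pics/w12c.png

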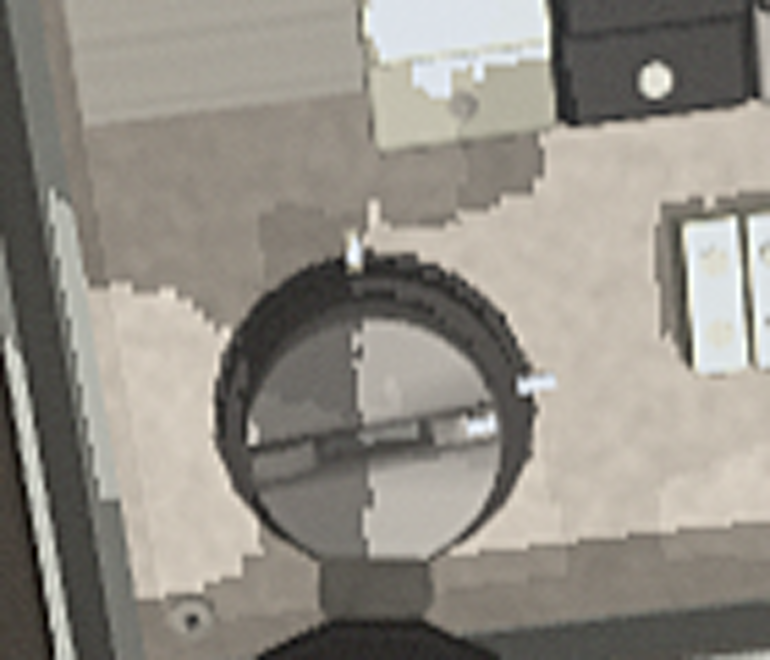

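Run:
```python
from h import *
p,s=np.load('w12.npy',allow_pickle=True)
f=lambda a:np.array(a,float)/5.5+[250,140]
R=Rq(s['ee_rot']);pos=np.array(s['position'])
for pr in [[(248,445),(495,410)],[(252,487),(500,447)]]:
    h=onz(p,f(pr),.08); d=h[1]-h[0]; print(np.degrees(np.arctan2(d[1],d[0])))
t=onz(p,f([(354,250),(536,383)]),.065)-onz(p,f([(374,445)]),.08); print('ticks',np.degrees(np.arctan2(t[:,1],t[:,0])))
e=onz(p,f([(319,559),(432,559)]),pos[2]-0.273); m=((e-pos)@R).mean(0)-[0,0,.0008]; print(m)
psi=17.3; Rt=yawR(psi); mm=m.copy(); mm[1]=0
tgt=np.array([0.4407,-0.3297,0])-Rt@mm; print(tgt)
plan([tgt[0],tgt[1],0.425],Rt,9,1)
```

```text
-89.21928692450483
-88.05027134939091
ticks [ -1.10268923 -82.23981302]
[ 0.00069042  0.27300317 -0.00261735]
[ 0.44299362 -0.32826248  0.        ]
[0, -0.048, -0, 4.22, 0.04, 0.13, 1, 0, -0.048, -0, 4.22, 0.04, -0.07, 1, 0, -0.048, -0, 4.22, 0.04, -0.28, 1, 0, -0.048, -0, 4.2, 0.04, -0.48, 1, 0, -0.048, -0, 4.17, 0.04, -0.68, 1, 0, -0.048, -0, 4.13, 0.04, -0.88, 1, 0, -0.048, -0, 4.09, 0.04, -1.07, 1, 0, -0.048, -0, 4.03, 0.04, -1.27, 1]
[0, -0.048, -0, 3.96, 0.04, -1.46, 1]
end err mm [-0.02  0.05 -0.29] rot [ 0.0022 -0.0002 -0.0006] max shift 4.22
```

Emit:
arm_command(increments=[0,-0.048,0,4.22,0.04,0.13,1,0,-0.048,0,4.22,0.04,-0.07,1,0,-0.048,0,4.22,0.04,-0.28,1,0,-0.048,0,4.2,0.04,-0.48,1,0,-0.048,0,4.17,0.04,-0.68,1,0,-0.048,0,4.13,0.04,-0.88,1,0,-0.048,0,4.09,0.04,-1.07,1,0,-0.048,0,4.03,0.04,-1.27,1])

```text
clock: 13.28
position: [0.4471, -0.2875, 0.4249]
ee_rot: [0.56, -0.56, 0.433, -0.432]
contact_force: [0.6, -0.1, -1.4]
width: 0.0232
```

Emit:
arm_command(increments=[0,-0.048,0,3.96,0.04,-1.46,1,0,0,0,0,1,0,1,0,0,0,0,0,0,1,0,0,0,0,0,0,1])

```text
clock: 13.78
position: [0.4433, -0.3272, 0.4156]
ee_rot: [0.57, -0.57, 0.419, -0.418]
contact_force: [-0.1, 0.4, -1.7]
width: 0.0235
```

```bash
python3 shot.py w13 250 150 390 270 5.5
```

```text
13.775 [ 0.4433 -0.3272  0.4156] w 0.0235 qd 0.011 F [-0.1  0.4 -1.7] M [-0.02  0.03  0.02] psi 17.34 R2 [-1.2e-03 -1.0e+00 -3.0e-04] q [-0.76  0.23  1.54  0.    1.37  0.51]
```

View pics/w13c.png

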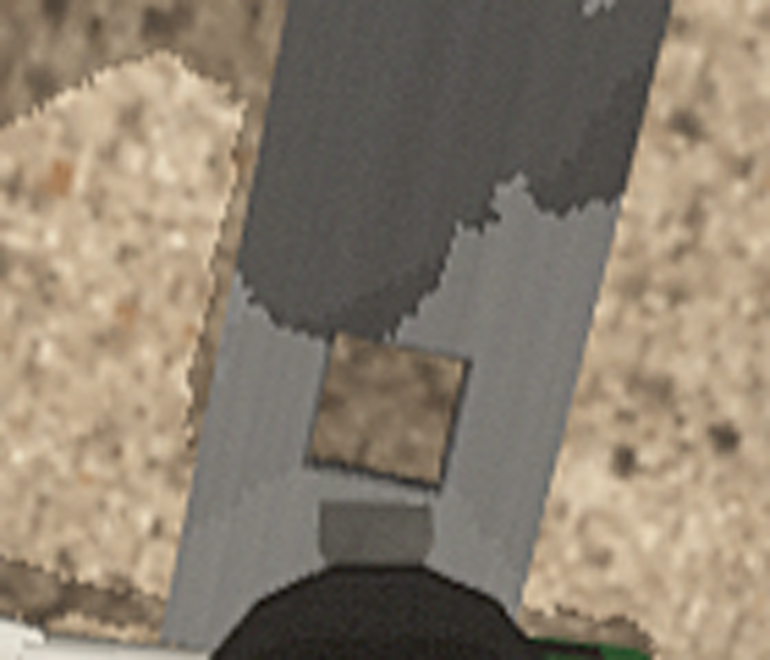

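Run:
```python
from h import *
p,s=np.load('w13.npy',allow_pickle=True)
f=lambda a:np.array(a,float)/5.5+[250,150]
R=Rq(s['ee_rot']);pos=np.array(s['position'])
h=onz(p,f([(330,333),(470,360),(440,490),(307,465)]),.085); print(h.mean(0),[np.linalg.norm(h[i]-h[(i+1)%4]).round(4) for i in range(4)])
e=onz(p,f([(319,503),(432,503)]),pos[2]-0.273); m=((e-pos)@R).mean(0)-[0,0,.0008]; print(m, np.linalg.norm(e[0]-e[1]))
print(1000*R.T@(h.mean(0)-(pos+R@m)))
```

```text
[ 0.440403   -0.33022587  0.085     ] [np.float64(0.0222), np.float64(0.0215), np.float64(0.0215), np.float64(0.0216)]
[ 0.00068325  0.27300006 -0.00285797] 0.014535931091289358
[ 1.77083967 57.57127818 -0.74108421]
```

Emit:
arm_command(increments=[0,0,0,0.17,1,-0.07,1,0,0,0,0,2,0,1,0,0,0,0,3,0,1,0,0,0,0,4,0,1,0,0,0,0,2.3,0,1,0,0,0,0,0.5,0,1,0,0,0,0,0,0,1])

```text
clock: 14.7
position: [0.4434, -0.33, 0.2883]
ee_rot: [-0.569, 0.57, -0.419, 0.419]
contact_force: [0.3, -0.6, -0.8]
width: 0.0233
```

```bash
python3 shot.py w14 180 100 460 300 2.8
```

```text
14.7 [ 0.4434 -0.33    0.2883] w 0.0233 qd 0.024 F [ 0.3 -0.6 -0.8] M [-0.02  0.   -0.01] psi 17.31 R2 [ 6.e-04 -1.e+00  3.e-04] q [-0.77  0.33  1.73 -0.    1.08  0.5 ]
```

View pics/w14c.png

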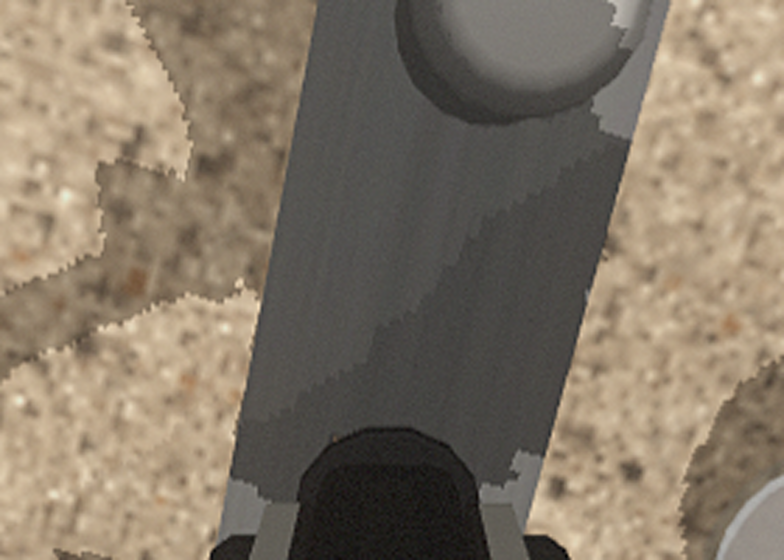

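Emit:
arm_command(increments=[0,0,0,0,0.3,0,1,0,0,0,0,0.2,0,1,0,0,0,0,0,0,1])

```text
clock: 15.12
position: [0.4431, -0.33, 0.2832]
ee_rot: [-0.569, 0.57, -0.419, 0.419]
contact_force: [-0.2, -0.3, -1.4]
width: 0.0231
```

Emit:
arm_command(increments=[0,0,0,0,0.1,0,1,0,0,0,0,0.1,0,1,0,0,0,0,0,0,1])

```text
clock: 15.5
position: [0.4431, -0.3299, 0.2829]
ee_rot: [-0.569, 0.57, -0.419, 0.42]
contact_force: [-1.8, 2.6, 10.2]
width: 0.0231
```

Emit:
arm_command(increments=[0,0,0,0,-0.1,0,1,0,0,0,0,0,0,0.35,0,0,0,0,0,0,0.35,0,0,0,0,0,0,0.35,0,0,0,0,-3,0,0.35,0,0,0,0,-4,0,0.35,0,0,0,0,-4,0,0.35,0,0,0,0,0,0,0.35])

```text
clock: 16.5
position: [0.4438, -0.3307, 0.3954]
ee_rot: [-0.569, 0.57, -0.416, 0.422]
contact_force: [0.6, -0.7, -0.4]
width: 0.0552
```

```bash
python3 shot.py w15 180 100 460 300 2.8
python3 - <<'E'
from h import *
from rig import vision
im=vision.get_image('side')[:,:,::-1]; cv2.imwrite('pics/s15f.png',im); crop(im,220,180,420,380,3,'pics/s15.png')
E
```

```text
16.5 [ 0.4438 -0.3307  0.3954] w 0.0552 qd 0.076 F [ 0.6 -0.7 -0.4] M [ 0.   -0.   -0.01] psi 17.29 R2 [ 0.0067 -1.      0.0036] q [-0.77  0.25  1.57 -0.    1.32  0.5 ]
```

View pics/w15.png

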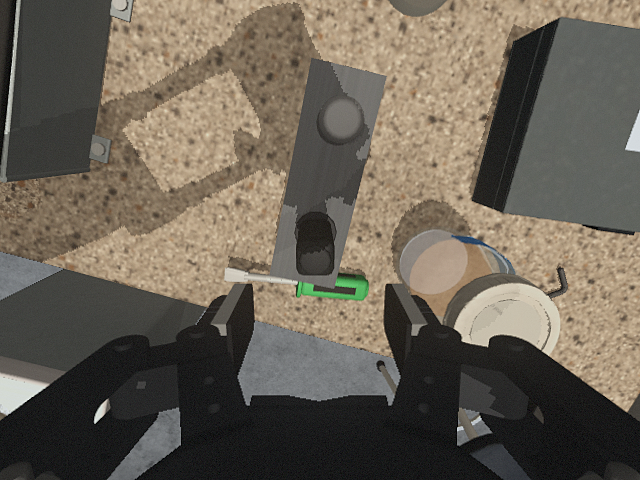

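View pics/s15.png

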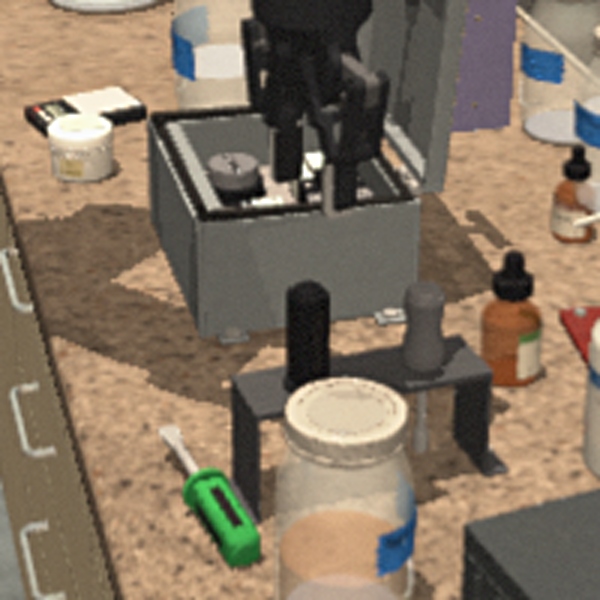

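Run:
```python
from h import *
from rig import vision
T=vision.camera_params('top');S=vision.camera_params('side')
print('side z0: jarR base, jarL base, purple bl br, pole base', onz(S,[(428,250),(405,226),(330,225),(390,222),(470,305)],0).round(3))
print('purple top', tri([T,S],[(250,142),(392,172)]), tri([T,S],[(243,135),(357,172)]))
for z in (0,0.3,.5,.7,.9,1.1): print(z, onz(T,[(150,72),(330,150),(440,190),(500,222)],z)[:, :2].round(3).tolist())
print('lid top TL/TR', onz(T,np.array([(140,45),(415,158)])/3.6+[230,150],0.291))
im=cv2.imread('pics/side1.png');print(proj(S,[[0.6,0,.6],[.6,0,.7],[.6,-.2,.5]]))
for n in ('pics/s15f.png',):
  im=cv2.imread(n); crop(im,270,130,450,270,4.4,'pics/s15d.png')
im=cv2.imread('pics/top0.png'); crop(im,210,100,450,260,3.3,'pics/t0e.png')
```

```text
side z0: jarR base, jarL base, purple bl br, pole base [[ 0.836  0.029  0.   ]
 [ 0.837  0.2    0.   ]
 [ 0.625  0.264  0.   ]
 [ 0.805  0.24   0.   ]
 [ 0.808 -0.267  0.   ]]
purple top (array([0.74404967, 0.21004614, 0.1618172 ]), [np.float64(0.04571042836713812), np.float64(0.04571042836713832)]) (array([0.70421868, 0.2483848 , 0.16449117]), [np.float64(0.0044405057333170616), np.float64(0.004440505733316982)])
0 [[0.844, 0.673], [0.832, 0.011], [0.847, -0.367], [0.823, -0.578]]
0.3 [[0.727, 0.519], [0.717, -0.022], [0.729, -0.331], [0.709, -0.503]]
0.5 [[0.648, 0.416], [0.64, -0.044], [0.65, -0.306], [0.634, -0.453]]
0.7 [[0.57, 0.314], [0.563, -0.065], [0.572, -0.282], [0.558, -0.402]]
0.9 [[0.492, 0.211], [0.486, -0.087], [0.493, -0.258], [0.482, -0.352]]
1.1 [[0.414, 0.108], [0.41, -0.109], [0.415, -0.233], [0.407, -0.302]]
lid top TL/TR [[ 0.62192737  0.11564327  0.291     ]
 [ 0.62283656 -0.10580033  0.291     ]]
[[353.76057646  18.64029517]
 [354.98116644 -32.5864986 ]
 [383.24855004  82.37980253]]
```

View pics/s15d.png

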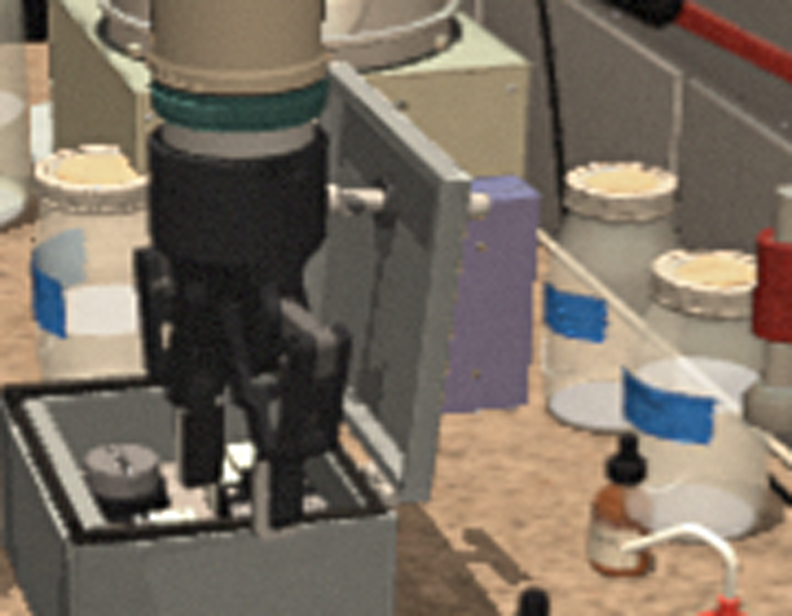

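View pics/t0e.png

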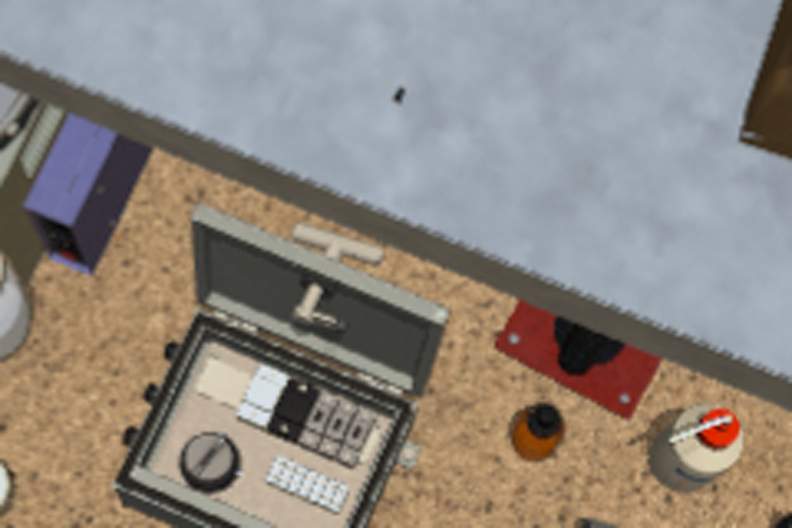

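Run:
```python
from h import *
from rig import vision
S=vision.camera_params('side');T=vision.camera_params('top')
P=[[.4377,-.3256,z] for z in (.277,.45,.5,.55,.6,.65,.7)]
print(np.c_[P,proj(S,P),proj(T,P)].round(2))
```

```text
[[ 4.4000e-01 -3.3000e-01  2.8000e-01  3.1995e+02  2.1880e+02  3.9626e+02
   2.9162e+02]
 [ 4.4000e-01 -3.3000e-01  4.5000e-01  3.1995e+02  1.2866e+02  4.0941e+02
   2.8306e+02]
 [ 4.4000e-01 -3.3000e-01  5.0000e-01  3.1995e+02  1.0021e+02  4.1394e+02
   2.8011e+02]
 [ 4.4000e-01 -3.3000e-01  5.5000e-01  3.1995e+02  7.0520e+01  4.1888e+02
   2.7690e+02]
 [ 4.4000e-01 -3.3000e-01  6.0000e-01  3.1995e+02  3.9480e+01  4.2428e+02
   2.7339e+02]
 [ 4.4000e-01 -3.3000e-01  6.5000e-01  3.1996e+02  6.9700e+00  4.3021e+02
   2.6954e+02]
 [ 4.4000e-01 -3.3000e-01  7.0000e-01  3.1996e+02 -2.7160e+01  4.3676e+02
   2.6528e+02]]
```

Run:
```python
from h import *
from rig import vision
S=vision.camera_params('side');T=vision.camera_params('top')
for z in (.5,.6,.65,.7,.75,.8,.9,1.):
    P=onz(T,[(20,18),(150,72),(330,150),(440,190)],z)
    # underside extended back
    print(z,P[:,:2].round(2).tolist(),proj(S,P).round(0).tolist())
    # far end
    print('   far',proj(S,[[P[0,0],1.0,z],[P[0,0],1.6,z],[P[0,0],2.2,z]]).round(0).tolist())
im=cv2.imread('pics/side1.png'); crop(im,180,0,640,180,1.7,'pics/s1top.png')
```

```text
0.5 [[0.65, 0.75], [0.65, 0.42], [0.64, -0.04], [0.65, -0.31]] [[298.0, 29.0], [325.0, 42.0], [376.0, 69.0], [429.0, 91.0]]
   far [[283.0, 22.0], [256.0, 9.0], [237.0, -0.0]]
0.6 [[0.61, 0.67], [0.61, 0.37], [0.6, -0.05], [0.61, -0.29]] [[291.0, -2.0], [316.0, 6.0], [362.0, 21.0], [410.0, 34.0]]
   far [[271.0, -8.0], [246.0, -16.0], [228.0, -21.0]]
0.65 [[0.59, 0.63], [0.59, 0.34], [0.58, -0.06], [0.59, -0.29]] [[287.0, -19.0], [311.0, -14.0], [355.0, -5.0], [400.0, 3.0]]
   far [[265.0, -23.0], [241.0, -28.0], [224.0, -32.0]]
0.7 [[0.57, 0.59], [0.57, 0.31], [0.56, -0.07], [0.57, -0.28]] [[283.0, -37.0], [306.0, -35.0], [347.0, -32.0], [390.0, -29.0]]
   far [[259.0, -39.0], [235.0, -41.0], [219.0, -43.0]]
0.75 [[0.55, 0.55], [0.55, 0.29], [0.54, -0.07], [0.55, -0.28]] [[279.0, -57.0], [300.0, -58.0], [339.0, -60.0], [379.0, -62.0]]
   far [[253.0, -55.0], [230.0, -54.0], [215.0, -54.0]]
0.8 [[0.53, 0.51], [0.53, 0.26], [0.52, -0.08], [0.53, -0.27]] [[274.0, -78.0], [295.0, -82.0], [331.0, -91.0], [368.0, -98.0]]
   far [[246.0, -72.0], [224.0, -68.0], [210.0, -65.0]]
0.9 [[0.49, 0.43], [0.49, 0.21], [0.49, -0.09], [0.49, -0.26]] [[264.0, -126.0], [281.0, -136.0], [312.0, -157.0], [343.0, -173.0]]
   far [[233.0, -107.0], [213.0, -96.0], [200.0, -88.0]]
1.0 [[0.45, 0.35], [0.45, 0.16], [0.45, -0.1], [0.45, -0.25]] [[251.0, -183.0], [266.0, -200.0], [291.0, -233.0], [317.0, -258.0]]
   far [[218.0, -145.0], [201.0, -125.0], [190.0, -112.0]]
```

View pics/s1top.png

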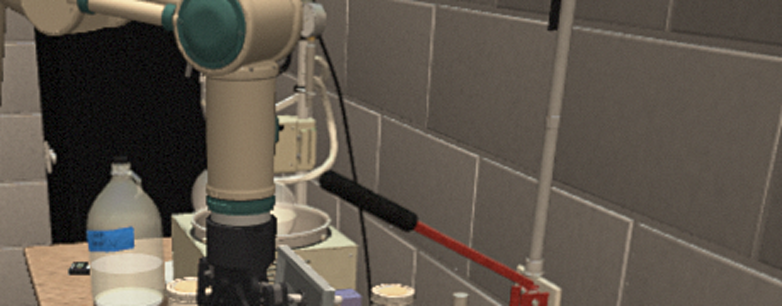

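Run:
```python
from h import *
from rig import vision
S=vision.camera_params('side');T=vision.camera_params('top')
for uv in [(375,108),(420,130),(480,166)]:
    c,d=ray(S,[uv]); 
    for t in np.arange(1.0,2.2,.1):
        X=c+d[0]*t; print(uv,X.round(3),proj(T,X).round(0)[0])
im=cv2.imread('pics/top0.png'); crop(im,340,160,450,250,7,'pics/t0g.png')
```

```text
(375, 108) [ 0.499 -0.437  0.507] [474. 274.]
(375, 108) [ 0.533 -0.343  0.485] [435. 245.]
(375, 108) [ 0.567 -0.249  0.462] [399. 217.]
(375, 108) [ 0.601 -0.154  0.44 ] [366. 191.]
(375, 108) [ 0.635 -0.06   0.417] [334. 167.]
(375, 108) [0.669 0.034 0.395] [304. 144.]
(375, 108) [0.704 0.128 0.373] [275. 122.]
(375, 108) [0.738 0.223 0.35 ] [248. 101.]
(375, 108) [0.772 0.317 0.328] [223.  81.]
(375, 108) [0.806 0.411 0.306] [198.  62.]
(375, 108) [0.84  0.505 0.283] [174.  43.]
(375, 108) [0.874 0.599 0.261] [152.  26.]
(375, 108) [0.908 0.694 0.239] [130.   9.]
(420, 130) [ 0.565 -0.47   0.475] [493. 255.]
(420, 130) [ 0.606 -0.379  0.449] [457. 226.]
(420, 130) [ 0.646 -0.288  0.424] [424. 198.]
(420, 130) [ 0.687 -0.197  0.398] [393. 172.]
(420, 130) [ 0.728 -0.106  0.372] [364. 148.]
(420, 130) [ 0.768 -0.015  0.347] [336. 125.]
(420, 130) [0.809 0.076 0.321] [310. 103.]
(420, 130) [0.849 0.167 0.296] [286.  83.]
(420, 130) [0.89  0.258 0.27 ] [262.  63.]
(420, 130) [0.931 0.349 0.245] [240.  45.]
(420, 130) [0.971 0.44  0.219] [219.  27.]
(420, 130) [1.012 0.531 0.193] [199.  10.]
(420, 130) [1.053 0.622 0.168] [179.  -6.]
(480, 166) [ 0.651 -0.517  0.422] [517. 234.]
(480, 166) [ 0.701 -0.431  0.391] [484. 205.]
(480, 166) [ 0.75  -0.344  0.361] [454. 178.]
(480, 166) [ 0.799 -0.258  0.33 ] [426. 152.]
(480, 166) [ 0.848 -0.172  0.299] [400. 129.]
(480, 166) [ 0.898 -0.086  0.268] [376. 107.]
(480, 166) [0.947 0.001 0.237] [353.  86.]
(480, 166) [0.996 0.087 0.206] [332.  66.]
(480, 166) [1.045 0.173 0.175] [311.  48.]
(480, 166) [1.095 0.259 0.145] [292.  30.]
(480, 166) [1.144 0.346 0.114] [274.  13.]
(480, 166) [1.193 0.432 0.083] [256.  -3.]
(480, 166) [1.242 0.518 0.052] [240. -18.]
```

View pics/t0g.png

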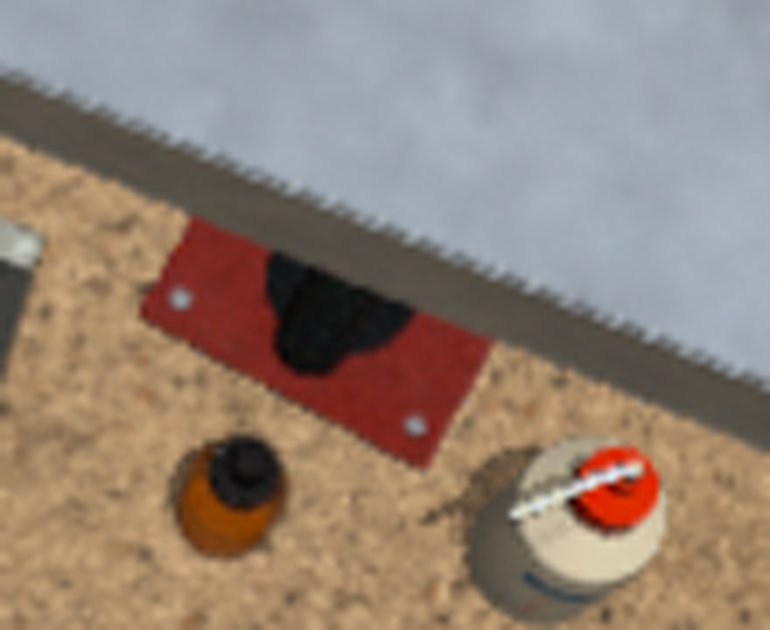

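Run:
```python
from h import *
im=cv2.imread('pics/top0.png'); crop(im,330,0,640,215,2.5,'pics/t0h.png')
```

```text
(no output)
```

View pics/t0h.png

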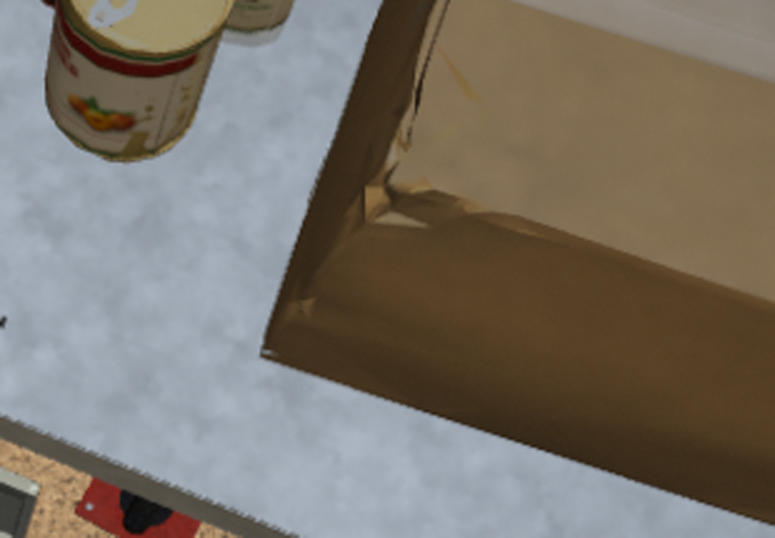

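Run:
```python
from h import *
from rig import manip
s=manip.get_state(); s=dict(s); R0=yawR(17.3)
plan([0.385,-0.2,0.43],R0,4,1,s)
s2=dict(s); s2['position']=np.array([0.385,-0.2,0.43]); q=Rn.from_matrix(R0).as_quat(); s2['ee_rot']=[q[3],*q[:3]]
plan([0.46,0.085,0.49],yawR(0),8,1,s2)
```

```text
[0, -0, -0, -3.53, -0.96, -0.42, 1, 0, -0, -0, -3.53, -0.96, -0.42, 1, 0, -0, -0, -3.53, -0.96, -0.42, 1, 0, -0, -0, -3.53, -0.96, -0.42, 1]
end err mm [-0.05 -0.04  0.18] rot [ 0.0001 -0.0001 -0.    ] max shift 3.53
[0, 0.038, 0, -3.12, -0.75, 1.95, 1, 0, 0.038, 0, -3.19, -0.75, 1.83, 1, 0, 0.038, 0, -3.26, -0.75, 1.71, 1, 0, 0.038, 0, -3.32, -0.75, 1.59, 1, 0, 0.038, 0, -3.38, -0.75, 1.46, 1, 0, 0.038, 0, -3.44, -0.75, 1.33, 1, 0, 0.038, 0, -3.48, -0.75, 1.2, 1, 0, 0.038, 0, -3.53, -0.75, 1.06, 1]
end err mm [-0.05 -0.13  0.  ] rot [ 0.     -0.0021  0.    ] max shift 3.53
```

Emit:
arm_command(increments=[0,0,0,-3.53,-0.96,-0.42,1,0,0,0,-3.53,-0.96,-0.42,1,0,0,0,-3.53,-0.96,-0.42,1,0,0,0,-3.53,-0.96,-0.42,1])

```text
clock: 17.1
position: [0.3842, -0.199, 0.4287]
ee_rot: [0.569, -0.569, 0.421, -0.418]
contact_force: [0.9, 0.1, 0.1]
width: -0.0002
```

Emit:
arm_command(increments=[0,0.038,0,-3.12,-0.75,1.95,1,0,0.038,0,-3.19,-0.75,1.83,1,0,0.038,0,-3.26,-0.75,1.71,1,0,0.038,0,-3.32,-0.75,1.59,1,0,0.038,0,-3.38,-0.75,1.46,1,0,0.038,0,-3.44,-0.75,1.33,1,0,0.038,0,-3.48,-0.75,1.2,1,0,0.038,0,-3.53,-0.75,1.06,1])

```text
clock: 18.1
position: [0.4601, 0.0859, 0.4887]
ee_rot: [0.498, -0.5, 0.502, -0.5]
contact_force: [0.9, -1.0, -0.4]
width: -0.0
```

Emit:
arm_command(increments=[0,0,0,0,0,0,1,0,0,0,0,0,0,1])

```text
clock: 18.35
position: [0.4599, 0.0844, 0.4889]
ee_rot: [0.499, -0.501, 0.501, -0.5]
contact_force: [-0.6, 0.7, -0.2]
width: 0.0
```

```bash
python3 shot.py w16 150 0 640 300 1.5
python3 - <<'E'
from h import *
from rig import vision
im=vision.get_image('side')[:,:,::-1]; cv2.imwrite('pics/s16.png',im)
E
```

```text
18.35 [0.4599 0.0844 0.4889] w 0.0 qd 0.018 F [-0.6  0.7 -0.2] M [-0.03 -0.01  0.  ] psi -0.09 R2 [ 0.001  -1.     -0.0032] q [ 0.03  0.07  1.56 -0.    1.52  1.61]
```

View pics/w16.png

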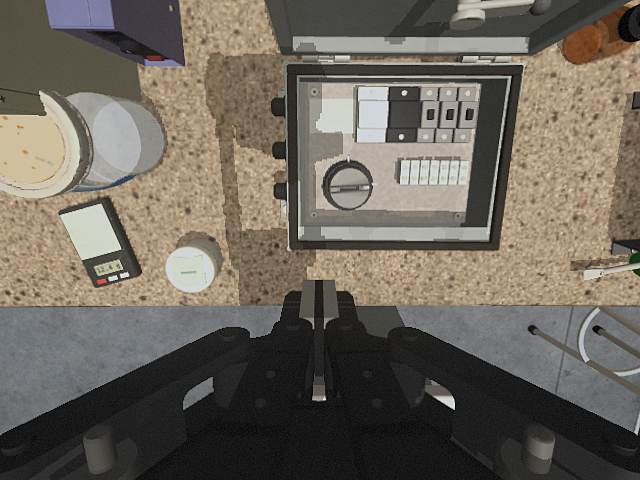

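View pics/s16.png

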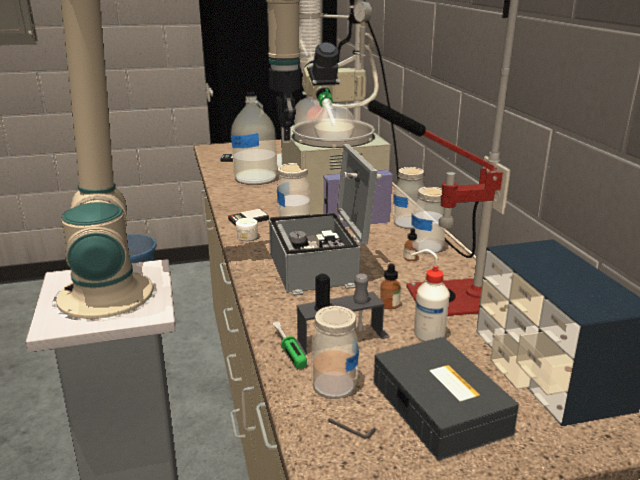

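```bash
python3 - <<'E'
from h import *
p,s=np.load('w16.npy',allow_pickle=True)
h=onz(p,[(289,247),(497,247),(523,67),(287,66)],.104); print(h.round(4),h.mean(0))
print('lid inner bottom corners',onz(p,[(275,52),(523,52)],.104).round(4))
E
python3 - <<'E'
import cv2
from h import crop
crop(cv2.imread('pics/w16.png'),260,0,560,260,2.5,'pics/w16c.png')
E
```

```text
[[ 0.4192  0.1138  0.104 ]
 [ 0.4189 -0.1018  0.104 ]
 [ 0.589  -0.102   0.104 ]
 [ 0.5908  0.1115  0.104 ]] [0.50445086 0.00538613 0.104     ]
lid inner bottom corners [[ 0.6022  0.122   0.104 ]
 [ 0.6012 -0.1     0.104 ]]
```

View pics/w16c.png

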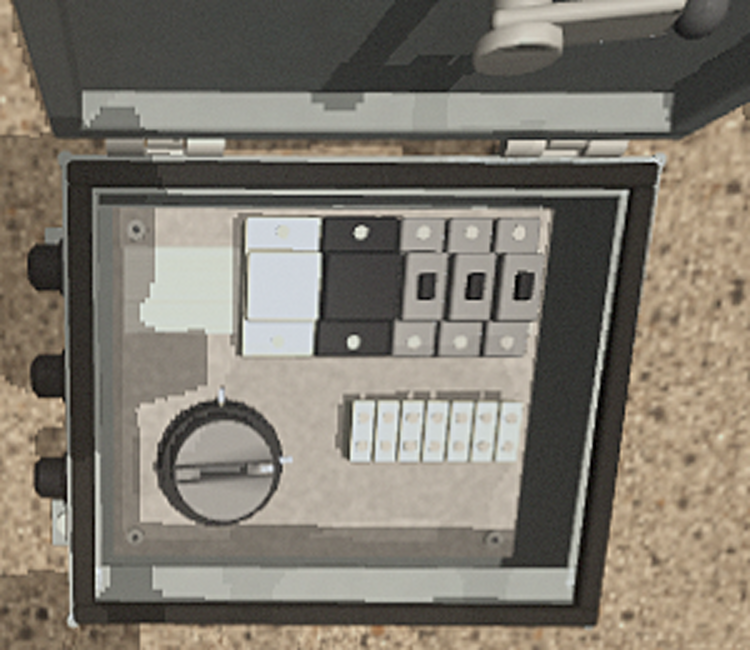

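Emit:
arm_command(increments=[0,0,0,0,0,3,1,0,0,0,0,0,4,1,0,0,0,0,0,4,1,0,0,0,0,0,0,1])

```text
clock: 18.95
position: [0.5723, 0.083, 0.4887]
ee_rot: [0.498, -0.499, 0.501, -0.501]
contact_force: [-0.2, 0.3, -0.6]
width: -0.0004
```

Emit:
arm_command(increments=[0,0,0,0,0,2,1,0,0,0,0,0,2,1,0,0,0,0,0,2,1,0,0,0,0,0,2.2,1,0,0,0,0,0,0,1])

```text
clock: 19.58
position: [0.6522, 0.0833, 0.4895]
ee_rot: [0.499, -0.5, 0.501, -0.501]
contact_force: [0.0, 0.6, -0.4]
width: 0.0001
```

```bash
python3 shot.py w17 150 0 640 300 1.5
python3 - <<'E'
from h import *
from rig import vision
im=vision.get_image('side')[:,:,::-1]; cv2.imwrite('pics/s17.png',im); crop(im,230,0,530,260,2.6,'pics/s17c.png')
E
```

```text
19.575 [0.6522 0.0833 0.4895] w 0.0001 qd 0.029 F [ 0.   0.6 -0.4] M [0.01 0.02 0.02] psi -0.2 R2 [ 3.0e-04 -1.0e+00 -1.8e-03] q [ 0.02  0.38  1.15 -0.    1.62  1.6 ]
```

View pics/w17.png

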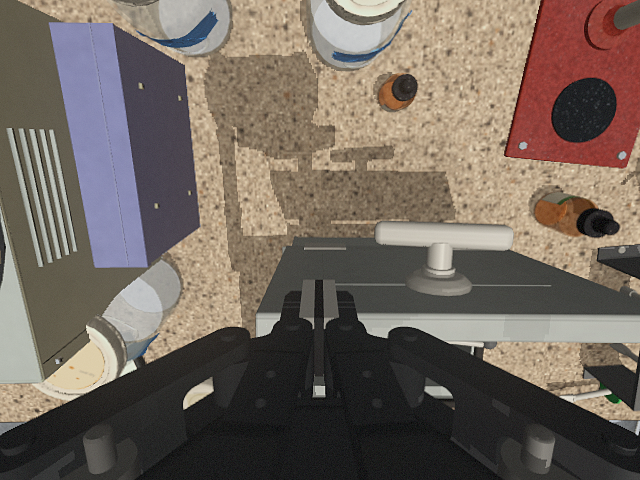

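View pics/s17c.png

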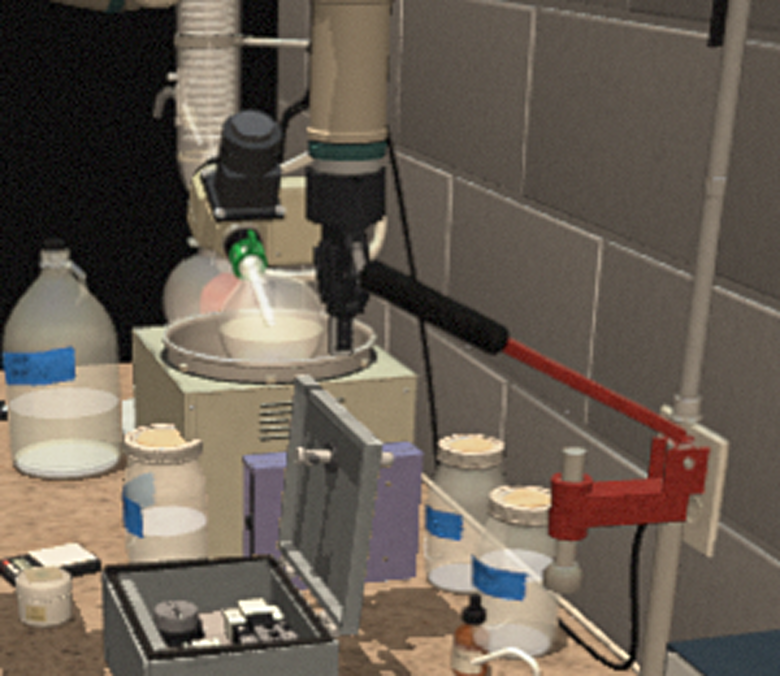

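Run:
```python
from h import *
p,s=np.load('w17.npy',allow_pickle=True)
print('outer top edge',onz(p,[(262,314),(400,314),(600,314)],.29).round(4))
print('inner top edge',onz(p,[(262,334),(600,334)],.29).round(4))
print('bar ends',onz(p,[(377,226),(511,232),(377,232),(511,240)],.247).round(4))
```

```text
outer top edge [[ 0.6317  0.1119  0.29  ]
 [ 0.6315  0.04    0.29  ]
 [ 0.6315 -0.0628  0.29  ]]
inner top edge [[ 0.6201  0.1124  0.29  ]
 [ 0.62   -0.0651  0.29  ]]
bar ends [[ 0.6684  0.0466  0.247 ]
 [ 0.6643 -0.0353  0.247 ]
 [ 0.6646  0.0464  0.247 ]
 [ 0.6592 -0.036   0.247 ]]
```

Run:
```python
import numpy as np
C=lambda t,r=.165:np.array([.5995-r*np.cos(t)+.015*np.sin(t),.104+r*np.sin(t)+.015*np.cos(t)])
th=[1.66,1.54,1.42,1.3,1.18,1.06,.94,.82,.7,.58,.46,.36,.28,.2,.14,.08,.04,.02]
for a,b in zip(th[:-1],th[1:]):
    d=(C(b)-C(a))*100; print(b,'tcp',(C(b)+[.011,.173]).round(4),'ty',(-d[1]).round(2),'tz',d[0].round(2))
print((C(1.66)+[.011,.173]))
```

```text
1.54 tcp [0.6204 0.4424] ty -0.24 tz -1.97
1.42 tcp [0.6005 0.4424] ty 0.0 tz -1.99
1.3 tcp [0.5808 0.44  ] ty 0.24 tz -1.97
1.18 tcp [0.5615 0.4353] ty 0.47 tz -1.93
1.06 tcp [0.5429 0.4283] ty 0.7 tz -1.86
0.94 tcp [0.5253 0.4191] ty 0.92 tz -1.76
0.82 tcp [0.5089 0.4079] ty 1.12 tz -1.64
0.7 tcp [0.494  0.3948] ty 1.31 tz -1.49
0.58 tcp [0.4807 0.38  ] ty 1.48 tz -1.33
0.46 tcp [0.4693 0.3637] ty 1.63 tz -1.14
0.36 tcp [0.4614 0.3492] ty 1.45 tz -0.79
0.28 tcp [0.4561 0.337 ] ty 1.21 tz -0.53
0.2 tcp [0.4518 0.3245] ty 1.25 tz -0.43
0.14 tcp [0.4492 0.3149] ty 0.96 tz -0.26
0.08 tcp [0.4472 0.3051] ty 0.97 tz -0.2
0.04 tcp [0.4462 0.2986] ty 0.66 tz -0.1
0.02 tcp [0.4458 0.2953] ty 0.33 tz -0.04
[0.64013945 0.44000768]
```

Emit:
arm_command(increments=[0,0,0,0,2.5,0,1,0,0,0,0,2.5,0,1,0,0,0,0,0,0,1])

```text
clock: 20.05
position: [0.6504, 0.0841, 0.4388]
ee_rot: [0.498, -0.501, 0.502, -0.499]
contact_force: [-0.1, 0.5, -0.6]
width: 0.0
```

Emit:
arm_command(increments=[0,0,0,0,0,-1.1,1,0,0,0,0,-0.2,-1.5,1,0,0,0,0,0,-1.5,1,0,0,0,0,0.1,-1.7,1,0,0,0,0,0.2,-1.9,1])

```text
clock: 20.68
position: [0.5755, 0.0845, 0.4417]
ee_rot: [-0.502, 0.497, -0.498, 0.503]
contact_force: [5.7, -0.3, -2.6]
width: 0.0001
```

Run:
```python
from h import *
from rig import vision,manip
s=manip.get_state();print(s['position'],s['contact_force'],s['moment'])
im=vision.get_image('side')[:,:,::-1]; crop(im,230,60,460,260,3,'pics/s18c.png')
```

```text
[0.57552147 0.08448374 0.44167705] [ 5.68532704 -0.3250922  -2.56159516] [ 0.09174512 -0.99168783 -0.00140943]
```

View pics/s18c.png

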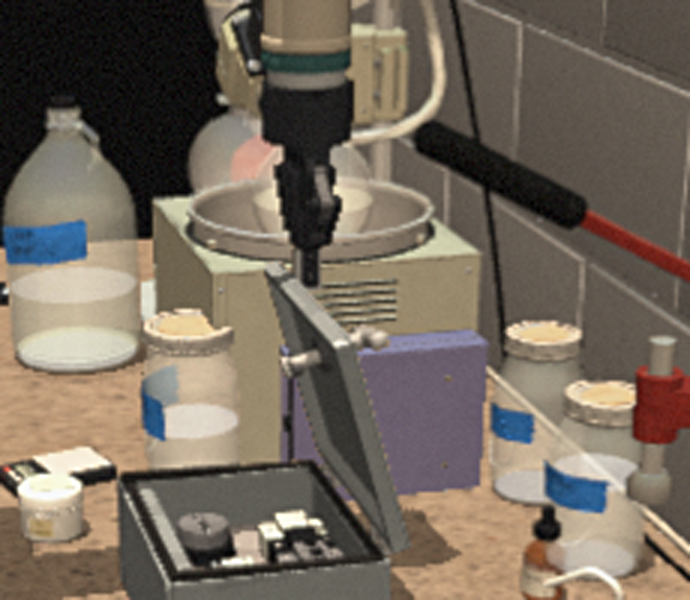

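Emit:
arm_command(increments=[0,0,0,0,0.6,-1.4,1,0,0,0,0,0.7,-1.86,1,0,0,0,0,0.92,-1.76,1,0,0,0,0,1.12,-1.64,1,0,0,0,0,1.31,-1.49,1,0,0,0,0,1.48,-1.33,1])

```text
clock: 21.48
position: [0.4797, 0.0848, 0.3803]
ee_rot: [-0.501, 0.498, -0.499, 0.502]
contact_force: [2.1, 0.4, 2.1]
width: -0.0004
```

Run:
```python
from h import *
from rig import vision,manip
s=manip.get_state();print(s['position'],s['contact_force'],s['moment'],s['ee_rot'])
im=vision.get_image('side')[:,:,::-1]; crop(im,230,60,460,260,3,'pics/s19c.png')
im=vision.get_image('wrist')[:,:,::-1]; cv2.imwrite('pics/w19.png',im)
```

```text
[0.47969666 0.08484061 0.38025435] [2.12997158 0.42285763 2.14703202] [ 0.12765612 -0.19997048 -0.02275143] [-0.50082763  0.49807323 -0.49948628  0.50160561]
```

View pics/s19c.png

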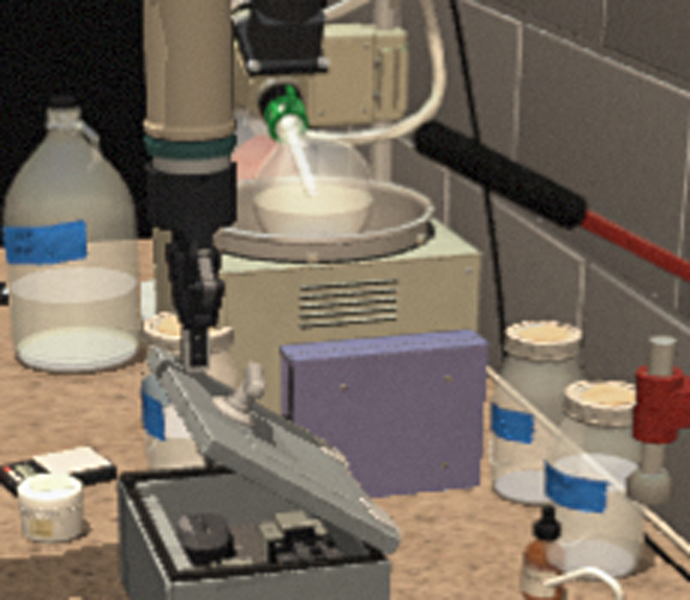

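View pics/w19.png

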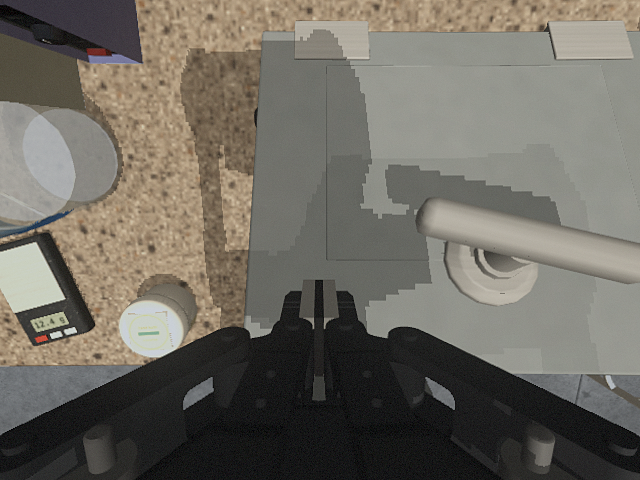

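Emit:
arm_command(increments=[0,0,0,0,1.63,-1.14,1,0,0,0,0,1.45,-0.79,1,0,0,0,0,1.21,-0.53,1,0,0,0,0,1.25,-0.43,1,0,0,0,0,0.96,-0.26,1,0,0,0,0,0.7,-0.15,1,0,0,0,0,0,0,1])

```text
clock: 22.45
position: [0.4468, 0.0846, 0.3053]
ee_rot: [0.499, -0.5, 0.501, -0.5]
contact_force: [0.1, 0.0, -0.4]
width: -0.0
```

Emit:
arm_command(increments=[0,0,0,0,0.4,-0.05,1,0,0,0,0,0.3,0,1,0,0,0,0,0,0,1])

```text
clock: 22.82
position: [0.4467, 0.0847, 0.2988]
ee_rot: [0.499, -0.5, 0.501, -0.501]
contact_force: [0.6, -0.5, -0.2]
width: 0.0
```

Run:
```python
from h import *
from rig import vision,manip
s=manip.get_state();print(s['position'],s['contact_force'],s['moment'],s['ee_rot'])
im=vision.get_image('side')[:,:,::-1]; crop(im,250,140,400,290,4,'pics/s20c.png')
im=vision.get_image('wrist')[:,:,::-1]; cv2.imwrite('pics/w20.png',im)
```

```text
[0.44671942 0.08468861 0.2988378 ] [ 0.56169545 -0.54797852 -0.16254086] [-0.04446708  0.00748782  0.03523967] [ 0.49933631 -0.49957455  0.50058756 -0.50050036]
```

View pics/s20c.png

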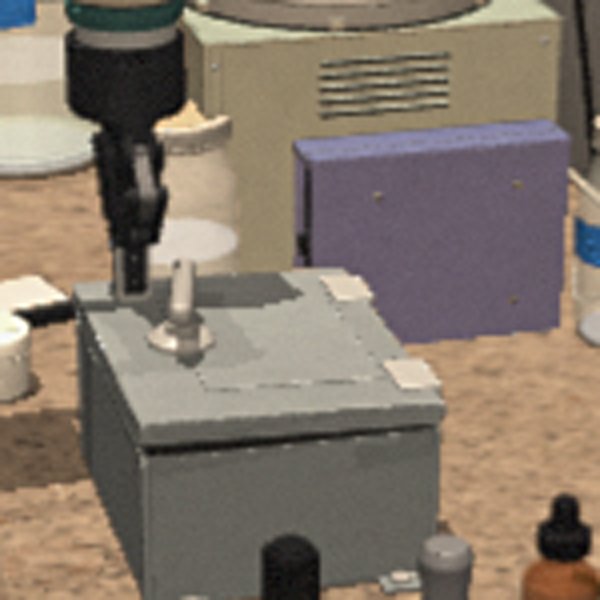

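Emit:
arm_command(increments=[0,0,0,0,0.2,0,1,0,0,0,0,0,0,1])

```text
clock: 23.18
position: [0.4469, 0.0847, 0.2972]
ee_rot: [-0.5, 0.499, -0.5, 0.501]
contact_force: [0.3, 0.6, 0.9]
width: 0.0
```

Emit:
arm_command(increments=[0,0,0,0,0.15,0,1,0,0,0,0,0,0,1])

```text
clock: 23.42
position: [0.4468, 0.0847, 0.296]
ee_rot: [-0.5, 0.499, -0.5, 0.501]
contact_force: [-0.5, 0.7, 4.2]
width: -0.0003
```

Emit:
arm_command(increments=[0,0,0,0,0.1,0,1,0,0,0,0,0,0,1])

```text
clock: 23.68
position: [0.4468, 0.0847, 0.2953]
ee_rot: [-0.5, 0.499, -0.5, 0.501]
contact_force: [-1.3, 1.1, 8.1]
width: -0.0003
```

Emit:
arm_command(increments=[0,0,0,0,0.1,0,1,0,0,0,0,0,0,1])

```text
clock: 23.92
position: [0.4467, 0.0847, 0.2946]
ee_rot: [-0.5, 0.499, -0.5, 0.501]
contact_force: [-2.0, 0.2, 9.9]
width: -0.0002
```

Run:
```python
from h import *
from rig import manip
s=dict(manip.get_state()); s['position']=np.array([.4467,.0847,.3246]); q=Rn.from_matrix(yawR(0)).as_quat(); s['ee_rot']=[q[3],*q[:3]]
plan([0.4635,0.0055,0.40],yawR(75),8,0.2,s)
```

```text
[0, -0.164, 0, 0.99, -0.94, 0.21, 0.2, 0, -0.164, 0, 1.01, -0.94, 0.05, 0.2, 0, -0.164, 0, 1, -0.94, -0.12, 0.2, 0, -0.164, 0, 0.97, -0.94, -0.28, 0.2, 0, -0.164, 0, 0.91, -0.94, -0.44, 0.2, 0, -0.164, 0, 0.83, -0.94, -0.58, 0.2, 0, -0.164, 0, 0.72, -0.94, -0.71, 0.2, 0, -0.164, 0, 0.6, -0.94, -0.82, 0.2]
end err mm [-0.01  0.05 -0.2 ] rot [0.    0.003 0.   ] max shift 1.01
```

Emit:
arm_command(increments=[0,0,0,0,-2,0,1,0,0,0,0,-3,0,1,0,0,0,0,-3,0,1])

```text
clock: 24.3
position: [0.4466, 0.0847, 0.374]
ee_rot: [0.499, -0.5, 0.501, -0.5]
contact_force: [0.4, -0.4, -0.4]
width: 0.0
```

Emit:
arm_command(increments=[0,-0.164,0,0.99,-0.3,0.21,0.2,0,-0.164,0,1.01,-0.3,0.05,0.2,0,-0.164,0,1,-0.3,-0.12,0.2,0,-0.164,0,0.97,-0.3,-0.28,0.2,0,-0.164,0,0.91,-0.3,-0.44,0.2,0,-0.164,0,0.83,-0.3,-0.58,0.2,0,-0.164,0,0.72,-0.3,-0.71,0.2,0,-0.164,0,0.6,-0.3,-0.82,0.2])

```text
clock: 25.3
position: [0.4634, 0.0052, 0.3972]
ee_rot: [-0.701, 0.701, -0.09, 0.09]
contact_force: [-0.5, 0.2, -0.8]
width: 0.0684
```

Emit:
arm_command(increments=[0,0,0,0,0,0,0.2,0,0,0,0,0,0,0.2])

```text
clock: 25.55
position: [0.4632, 0.0057, 0.3973]
ee_rot: [0.701, -0.701, 0.093, -0.093]
contact_force: [-0.8, 0.1, -0.3]
width: 0.0684
```

```bash
python3 shot.py w21 220 120 420 300 4
python3 - <<'E'
from h import *
from rig import vision
im=vision.get_image('side')[:,:,::-1]; crop(im,250,140,400,290,4,'pics/s21c.png')
E
```

```text
25.55 [0.4632 0.0057 0.3973] w 0.0684 qd 0.011 F [-0.8  0.1 -0.3] M [-0.03  0.02  0.02] psi 74.91 R2 [-7.e-04 -1.e+00  2.e-04] q [-0.14  0.11  1.74  0.    1.29  0.13]
```

View pics/w21.png

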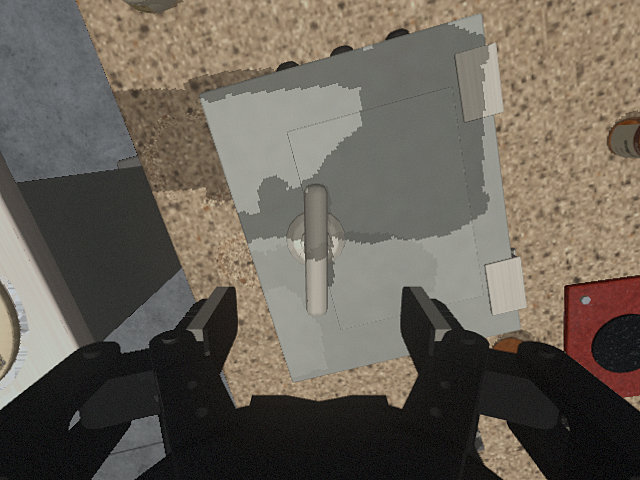

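View pics/s21c.png

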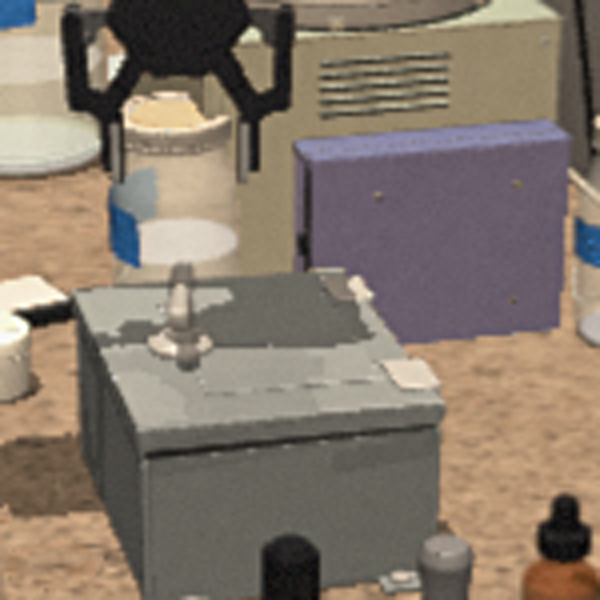

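Run:
```python
from h import *
p,s=np.load('w21.npy',allow_pickle=True)
R=Rq(s['ee_rot']);pos=np.array(s['position'])
h=onz(p,[(316,184),(316,316),(304.5,250),(327.5,250)],.162); print(h.round(4)); d=h[0]-h[1]; print(np.linalg.norm(d),np.degrees(np.arctan2(d[1],d[0])),np.linalg.norm(h[2]-h[3]))
c=h[:2].mean(0); print(c, 'tool move mm',1000*R.T@(c-pos))
print('lid corners',onz(p,[(202,98),(482,15),(295,381)],.121).round(4))
```

```text
[[ 0.4729  0.0468  0.162 ]
 [ 0.4511 -0.0334  0.162 ]
 [ 0.4559  0.0105  0.162 ]
 [ 0.4693  0.007   0.162 ]]
0.0831703874421681 74.8290341279685 0.013822627823326342
[0.46202958 0.00670244 0.162     ] tool move mm [ -1.23902335 235.25257771   0.5835869 ]
lid corners [[ 0.415   0.1143  0.121 ]
 [ 0.5949  0.1141  0.121 ]
 [ 0.414  -0.105   0.121 ]]
```

View pics/w21c.png

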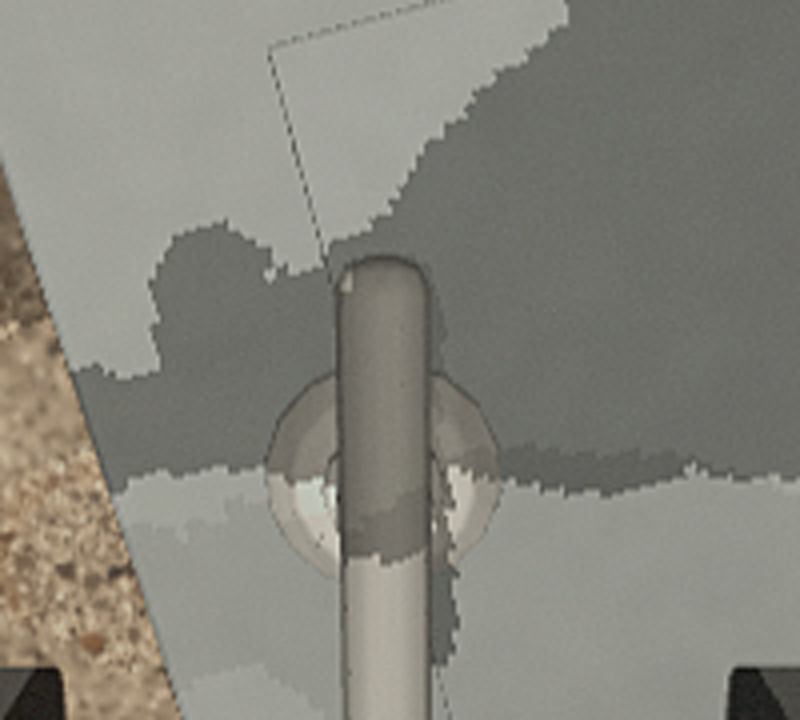

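Emit:
arm_command(increments=[0,0,0,-0.12,2.6,0.06,0.2,0,0,0,0,3,0,0.2,0,0,0,0,3,0,0.2,0,0,0,0,0,0,0.2])

```text
clock: 26.15
position: [0.4613, 0.0068, 0.3098]
ee_rot: [0.701, -0.701, 0.094, -0.09]
contact_force: [-0.5, 0.1, 0.4]
width: 0.0683
```

Emit:
arm_command(increments=[0,0,0,0,0,0,1,0,0,0,0,0,0,1,0,0,0,0,0,0,1,0,0,0,0,0,0,1,0,0,0,0,0,0,1,0,0,0,0,0,0,1], grip_force=60)

```text
clock: 26.9
position: [0.4616, 0.0067, 0.3126]
ee_rot: [0.701, -0.701, 0.093, -0.092]
contact_force: [-2.2, 1.4, 5.6]
width: 0.0133
```

```bash
python3 shot.py w22 160 180 480 360 2.4
```

```text
26.9 [0.4616 0.0067 0.3126] w 0.0133 qd 0.003 F [-2.2  1.4  5.6] M [0.28 0.81 0.06] psi 75.04 R2 [-1.6e-03 -1.0e+00  2.0e-04] q [-0.14  0.18  1.88  0.    1.08  0.12]
```

View pics/w22.png

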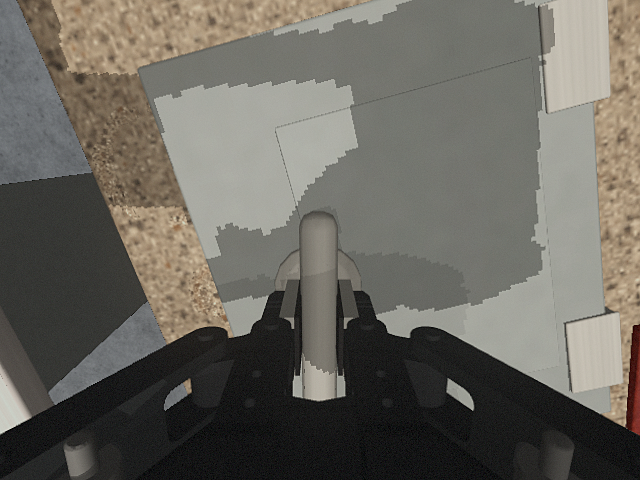

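Emit:
arm_command(increments=[0,0.12,0,0,0,0,1,0,0.12,0,0,0,0,1,0,0.12,0,0,0.03,0,1,0,0.12,0,0,0.06,0,1,0,0.12,0,0,0.06,0,1,0,0.12,0,0,0.06,0,1])

```text
clock: 27.7
position: [0.4616, 0.0066, 0.3119]
ee_rot: [-0.623, 0.623, -0.334, 0.334]
contact_force: [-6.6, 1.5, 17.1]
width: 0.0134
```

```bash
python3 shot.py w23 160 180 480 360 2.4
```

```text
27.7 [0.4616 0.0066 0.3119] w 0.0134 qd 0.951 F [-6.6  1.5 17.1] M [0.18 1.21 0.13] psi 33.59 R2 [-4.e-04 -1.e+00 -5.e-04] q [-0.14  0.18  1.88 -0.    1.08  0.85]
```

View pics/w23.png

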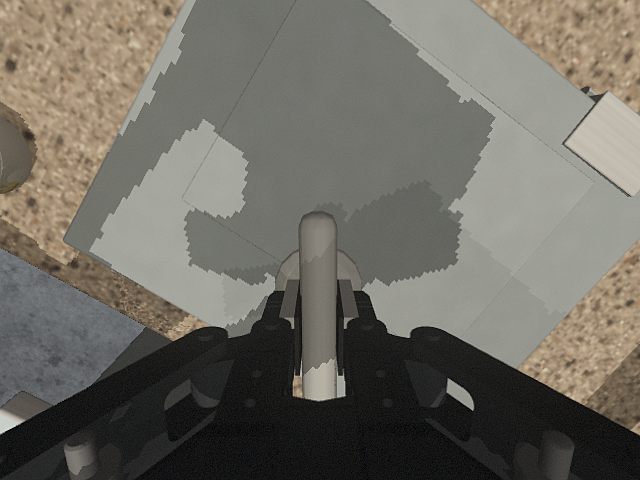

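Emit:
arm_command(increments=[0,0.12,0,0,0.05,0,1,0,0.12,0,0,0.03,0,1,0,0.12,0,0,0,0,1,0,0.1,0,0,0,0,1,0,0.04,0,0,0,0,1,0,0,0,0,0,0,1])

```text
clock: 28.5
position: [0.4613, 0.0066, 0.3109]
ee_rot: [-0.522, 0.522, -0.477, 0.477]
contact_force: [-6.1, 0.7, 15.0]
width: 0.013
```

```bash
python3 shot.py w24 160 180 480 360 2.4
```

```text
28.5 [0.4613 0.0066 0.3109] w 0.013 qd 0.005 F [-6.1  0.7 15. ] M [ 0.03  1.05 -0.02] psi 5.15 R2 [ 1.0e-04 -1.0e+00 -1.2e-03] q [-0.14  0.18  1.88 -0.    1.07  1.34]
```

View pics/w24.png

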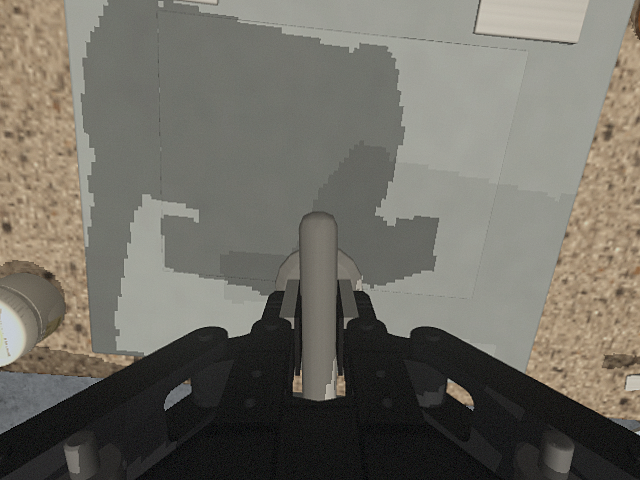

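Emit:
arm_command(increments=[0,0.03,0,0,0,0,1,0,0.03,0,0,0,0,1,0,0,0,0,0,0,1])

```text
clock: 28.92
position: [0.4613, 0.0066, 0.3109]
ee_rot: [-0.507, 0.508, -0.492, 0.492]
contact_force: [-6.0, 0.6, 15.1]
width: 0.0134
```

Run:
```python
from h import *
from rig import manip
for i in range(1):
    s=manip.get_state();R=Rq(s['ee_rot']);print(s['clock'],s['position'],s['contact_force'],s['moment'],np.degrees(np.arctan2(R[1,2],R[0,2])))
```

```text
28.925 [0.46133633 0.00657959 0.31092215] [-6.01652785  0.62676175 15.13325338] [0.09358712 1.06635349 0.55758373] 1.816861814501615
```

Emit:
arm_command(increments=[0,-0.03,0,0,0,0,1,0,0,0,0,0,0,0.3,0,0,0,0,0,0,0.2,0,0,0,0,0,0,0.2,0,0,0,0,0,0,0.2,0,0,0,0,-3,0,0.2,0,0,0,0,-4,0,0.2,0,0,0,0,-4,0,0.2])

```text
clock: 29.92
position: [0.4624, 0.0064, 0.4195]
ee_rot: [-0.515, 0.515, -0.485, 0.485]
contact_force: [1.6, 1.0, -1.0]
width: 0.0685
```

Emit:
arm_command(increments=[0,0,0,0,0,0,0.2,0,0,0,0,0,0,0.2])

```text
clock: 30.18
position: [0.4621, 0.0065, 0.418]
ee_rot: [-0.514, 0.515, -0.485, 0.485]
contact_force: [-0.2, 0.0, 0.5]
width: 0.0682
```

```bash
python3 shot.py w25 160 60 480 300 2.4
python3 - <<'E'
from h import *
from rig import vision
im=vision.get_image('side')[:,:,::-1]; cv2.imwrite('pics/s25.png',im); crop(im,220,150,420,380,2.6,'pics/s25c.png')
im=vision.get_image('top')[:,:,::-1]; cv2.imwrite('pics/t25.png',im)
E
```

```text
30.175 [0.4621 0.0065 0.418 ] w 0.0682 qd 0.022 F [-0.2  0.   0.5] M [ 0.07 -0.06  0.02] psi 3.42 R2 [-2.0e-04 -1.0e+00 -1.1e-03] q [-0.14  0.1   1.7  -0.    1.34  1.37]
```

View pics/w25.png

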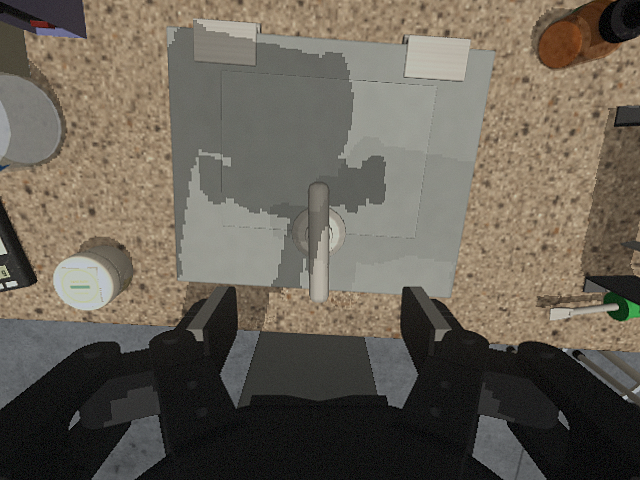

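View pics/s25c.png

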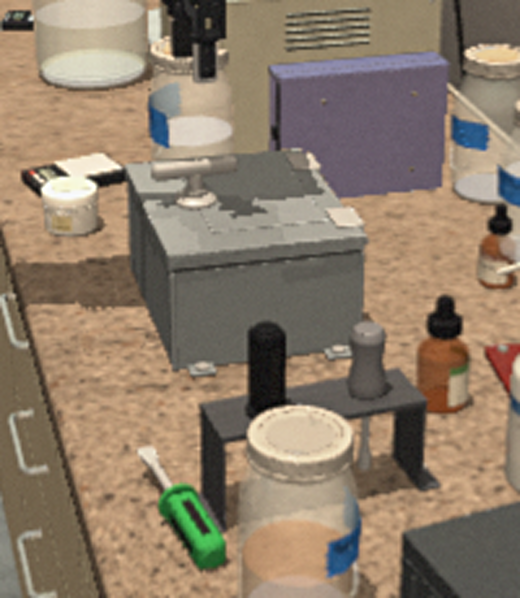

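View pics/t25.png

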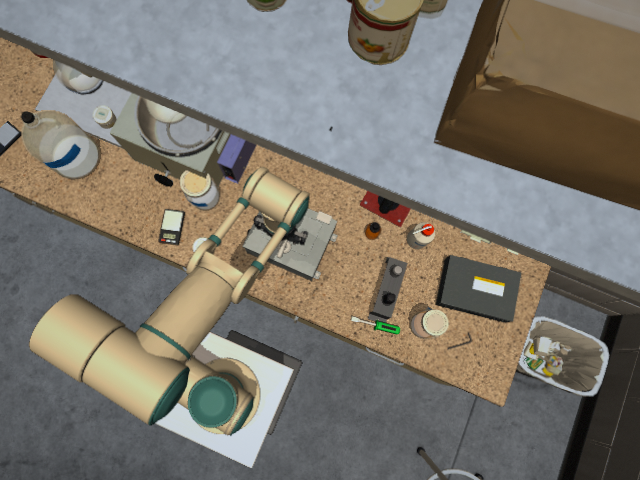

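Run:
```python
from h import *
from rig import manip,vision,ticket
p,s=np.load('w25.npy',allow_pickle=True)
h=onz(p,[(318,184),(318,300)],.161); d=h[0]-h[1]; print(h,np.degrees(np.arctan2(d[1],d[0])),np.linalg.norm(d))
print(ticket.sign_off())
```

```text
[[0.50217533 0.00836928 0.161     ]
 [0.42246428 0.00359341 0.161     ]] 3.4287686884689554 0.0798539999840357
the job is handed in; nothing more can be done
None
```

The job is done in the order asked and handed in at about 30 s, with the arm clear of everything.

1. **Mode switch:** I turned it clockwise with the black flat screwdriver from 0.24 rad until the torque rose and the slot stopped moving. My last measured slot angle was about -87° to -89°, which is 1.5 rad to within a few degrees.
2. **Screwdriver:** It is back in its hole. The collar seated at contact, and it stands upright in the side picture.
3. **Lid:** I swung it over from behind the left side of the T-handle and pressed it onto the gasket with about 10 N.
4. **T-handle:** I turned it clockwise until the wrist moment jumped to 0.56 N m. After release the bar reads 86.6° (1.51 rad), which is the stop. In the side picture the gap under the lid has closed; I judged that by eye and did not measure it.

**What did not agree:**
- **Camera offset:** Positions from the top camera were about 6 mm short in x compared with the wrist camera. The side camera agreed with the wrist, so I used the wrist values.
- **Green driver:** The green look-alike driver stood upright at the start and was lying on the bench after my first move. I saw no contact and the force reading stayed near zero. I left it there, and it is still on the bench.

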